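# Safety test of the kiln's supply box

## Task

Do the safety check on the kiln's supply box: lift its cover off and lay it flat on the rubber mat, press the test button so that the lever drops, lift the lever fully back up so that it stays there, and seat the cover flush on its pins again. Put away the spare fuses left out on the bench as well, at any point in the job: the ones with blades in the long shallow tray, the stubby ones in the square wooden box. Leave the jar, the brush pot and the paint cup standing where they are.

Things in the scene. Friction and masses are not known exactly. Their poses are not given: they have to be found in the camera images.
- housing: kiln's grey supply box, fixed, open-topped: 150 (x) x 210 (y) x 94 mm high. Origin: centre of underside; robot side is -x. Walls 8 mm thick on the x sides, 23 mm on the y sides; inside, a deck 30 mm above the bench carries test button and lever. A steel pin (8 mm thick, 12 mm high, tapered) stands on the rim in the middle of each y side, at y = +92 and -92 mm.
- housing_rim (a point): centre of the box's opening at rim height, where the centre of the seated cover's underside belongs (94 mm above the bench)
- cover: loose grey cover plate of the box, 150 (x) x 210 (y) x 6 mm, 0.35 kg, with 12.5 mm through holes at y = +92 and -92 mm that drop over the pins (fits either way round). Origin: centre of its underside. In its middle stands a black grip rib, 18 mm thick (x), 80 mm long (y), its top 40 mm above the underside.
- cover_grip (a point): middle of the cover's grip rib, 30 mm above the cover's underside
- mat: thin black rubber mat fixed on the bench, 190 x 240 x 3 mm; origin: centre of its underside, y along its length
- test_button (a joint): travel of the test button: 0 up, 0.008 m fully down; springs back; about 6 N
- button_top (a point): centre of the top face of the test button, a grey round cap 26 mm across inside the box, 56 mm above the bench when up; its collar, 34 mm across, ends 10 mm below the cap's top
- lever (a joint): angle of the black reset lever inside the box: 0 = fully up (leaning 15 degrees beyond vertical, away from the robot side, where it stays by itself), 1.4 rad = dropped (25 degrees above level, towards the box's -x side). It falls to whichever side of vertical it is left on.
- lever_tip (a point): tip of the lever, 45 mm from its pivot; the lever is a paddle 24 mm wide (along the box's y) and 9 mm thick
- lever_pivot (a point): the lever's pivot, 44 mm above the bench, axis along the box's y
- tray: long shallow wooden tray for the bladed fuses, fixed, 120 (x) x 200 (y) x 30 mm high, walls and floor 5 mm; origin: centre of its underside
- bin: square deep wooden box for the stubby fuses, fixed, 140 x 140 x 55 mm high, walls and floor 6 mm; origin: centre of its underside
- jar: lidded ceramic jar, 100 mm across, 109 mm high; a bystander. Origin: centre of its underside
- brush_pot: ceramic pot with brushes, 84 mm across, 195 mm high with the brushes; a bystander. Origin: centre of its underside
- paint_cup: small ceramic paint cup, 60 mm across, 50 mm high; a bystander. Origin: centre of its underside
- blade0: bladed fuse (may be absent): white ceramic block 42 x 24 x 24 mm with a flat steel blade, 19 mm long, 16 mm high and 5 mm thick, at each end, 80 mm overall along x, 0.12 kg. Origin: centre of its underside, z up as first laid
- blade1: bladed fuse (may be absent): white ceramic block 42 x 24 x 24 mm with a flat steel blade, 19 mm long, 16 mm high and 5 mm thick, at each end, 80 mm overall along x, 0.12 kg. Origin: centre of its underside, z up as first laid
- blade2: bladed fuse (may be absent): white ceramic block 42 x 24 x 24 mm with a flat steel blade, 19 mm long, 16 mm high and 5 mm thick, at each end, 80 mm overall along x, 0.12 kg. Origin: centre of its underside, z up as first laid
- stub0: stubby fuse (may be absent): square white ceramic bar 40 (x) x 20 x 20 mm with steel end caps and no blades, 0.06 kg. Origin: centre of its underside, z up as first laid
- stub1: stubby fuse (may be absent): square white ceramic bar 40 (x) x 20 x 20 mm with steel end caps and no blades, 0.06 kg. Origin: centre of its underside, z up as first laid
- stub2: stubby fuse (may be absent): square white ceramic bar 40 (x) x 20 x 20 mm with steel end caps and no blades, 0.06 kg. Origin: centre of its underside, z up as first laid
Not all that is in view belongs to the job. Leave any purple or red look-alike of the blade0 alone. What is shaped like the blade1 but pink is not meant.

How it is judged:
On the way, in this order (a step that is already met when the one before it is completed fails the run):
1. the cover lies flat on the mat (centre within 6 cm of the mat's), let go (horizontal distance between cover and mat below 0.06 m and height (world z) of cover below 0.012 m and angle between cover's own z axis and vertical below 0.08 rad and contact force between the fingers and cover below 0.5 N), for 0.2 s.
2. the test button is pressed (over 3 mm) while the lever is still up (value of joint test_button above 0.003 m and value of joint lever below 0.9 rad).
3. the lever has dropped (value of joint lever above 1.25 rad), for 0.1 s.
4. the lever is fully up again and stays there, let go (value of joint lever below 0.08 rad and contact force between the fingers and lever below 0.3 N), for 0.3 s.
At the end, for the whole second after the job is handed in: The cover is seated on both pins (centre within 5 mm, underside within 3 mm of the rim, level), the lever beneath is fully up (under 0.08 rad), every bladed fuse lies in the long tray and every stubby fuse in the square box, all at rest and let go (value of joint lever below 0.08 rad and horizontal distance between cover and housing_rim below 0.005 m and z of cover in the frame of housing_rim below 0.003 m and angle between the y axis of cover and the y axis of housing, either way round below 0.06 rad and angle between cover's own z axis and vertical below 0.04 rad and linear speed of each of cover, blade0, blade1, blade2, stub0, stub1, stub2 below 0.02 m/s and x of blade0 in the frame of tray between -0.055 and 0.055 m and y of blade0 in the frame of tray between -0.095 and 0.095 m and z of blade0 in the frame of tray between 0 and 0.04 m and x of blade1 in the frame of tray between -0.055 and 0.055 m and y of blade1 in the frame of tray between -0.095 and 0.095 m and z of blade1 in the frame of tray between 0 and 0.04 m and x of blade2 in the frame of tray between -0.055 and 0.055 m and y of blade2 in the frame of tray between -0.095 and 0.095 m and z of blade2 in the frame of tray between 0 and 0.04 m and x of stub0 in the frame of bin between -0.066 and 0.066 m and y of stub0 in the frame of bin between -0.066 and 0.066 m and z of stub0 in the frame of bin between 0 and 0.06 m and x of stub1 in the frame of bin between -0.066 and 0.066 m and y of stub1 in the frame of bin between -0.066 and 0.066 m and z of stub1 in the frame of bin between 0 and 0.06 m and x of stub2 in the frame of bin between -0.066 and 0.066 m and y of stub2 in the frame of bin between -0.066 and 0.066 m and z of stub2 in the frame of bin between 0 and 0.06 m); the robot touches nothing.
It fails at once if the lidded jar is knocked over or pushed more than 6 cm (angle between jar's own z axis and vertical above 0.7 rad or distance of jar from where it was at the start of the episode above 0.06 m).
It fails at once if the brush pot is knocked over or pushed more than 6 cm (angle between brush_pot's own z axis and vertical above 0.7 rad or distance of brush_pot from where it was at the start of the episode above 0.06 m).
It fails at once if the paint cup is knocked over or pushed more than 6 cm (angle between paint_cup's own z axis and vertical above 0.7 rad or distance of paint_cup from where it was at the start of the episode above 0.06 m).
Of blade0, stub0, blade1, stub1, blade2, stub2 only 3 to 5 are there at a start; the rules pass over those that are not, and their reading is None.
At some moment in a run one of blade0, stub0, blade1, stub1, blade2, stub2 may be knocked a few centimetres aside while the robot is not near it.
Once in a run the grip may slacken for a moment while it holds something.
It also fails if it takes over 210 s, if anything falls off the work surface, if the arm or the gripper's body presses on something with over 40 N, if the wrist force passes 120 N, or if a joint passes its speed limit or range.

## Robot

A 6-joint arm with a two-finger parallel gripper is mounted at the origin on the work surface. World frame = base frame: x ahead of the robot, y to its left, z up, the work surface at z = 0. Lengths are in m, angles in rad, forces in N, time in s.
With the tool pointing down it reaches from about 0.3 to 0.875 m from the base axis. Payload 6.4 kg.
Tool frame: the origin (TCP) lies midway between the tips of the shut fingers; the grasp point (between the pads) lies 19 mm behind it; z points along the fingers, y is the line along which they close (so a half turn about z gives the same grasp; the last joint's range is limited). The gripper opens to 85 mm and grips with 20 to 120 N. Pads are 22 mm wide; open, the fingers measure 114 mm over their backs; the gripper's body (76 mm by 85 mm) begins 54 mm behind the grasp point. The pads swing forward as they close: fully open they stand 13 mm farther back than shut.
Start: joints at [1.005, 0.181, 1.607, -0, 1.354, -0.206], TCP at [0.202, 0.538, 0.231] pointing down, gripper open.
Joint ranges: [-2.99, 2.99], [-0.89, 2.07], [0.3, 2.58], [-1.14, 4.28], [0, 2.63], [-3.12, 3.12]. Speed limits (rad/s): [2.57, 2.57, 3.01, 3.14, 3.14, 3.14].

## Interface

Orientations are given as a unit quaternion [w, x, y, z].
In Python, from bench import get_obs, camera, hand_in gives the robot as it stands.
- The arm moves only by the tool carry_out, never from a script. Its argument "plan" is a list that holds one entry, the list of rows, each a list of 7 numbers: the shift along the world's x, y, z in m, then the turn, a rotation vector about the world's x, y, z in rad, then the opening, from 0 (shut) to 1 (fully open). In form: [[[x, y, z, rx, ry, rz, hand], ...]]. A call has exactly 5 rows; each row is the pose to reach, as a shift and turn from the pose commanded when the call began; what a row does not reach only later rows make up. A row lasts 1/12 s, in which the tool goes at most 41.7 mm and 7.16 degrees, less where a joint would pass 70% of its speed; a pose out of reach is approached as far as the arm can. A call with a gripper value outside its range is refused whole. The fingers move at their own pace and stop on an object; the grip force is fixed at half the most. Time passes only in rows, so rows that repeat a pose let the fingers close, or fill a call up. It gives the time, the measured TCP pose, the force, the opening and the grip force at its end, in the units of the state.
- get_obs(): the state, without advancing time (a new reading comes with each control period).
- camera(name): name is "scene" or "top" or "wrist"; returns a dict with "pixels" (400x640x3 uint8, red, green, blue), "z_map" (400x640 float32, m along the optical axis (not along the pixel's ray), 0 where there is no reading), "camera_matrix" (3x3 intrinsics, pixels), "cam_to_world" (4x4, takes a point from camera to world coordinates). Camera axes: x right, y up, looking along -z (the intrinsics and any distortion apply to the point x, -y, -z); pixel columns grow to the right and rows downward; lengths in m; the calibration is good to about 2 mm. A picture is of the moment at which its call begins.
- hand_in(): hands the job in; it is judged then, once.
The state is a dict: "time_s": time; "q": joint angles; "dq": joint speeds; "joint_efforts": joint torques, N m; "eef_pos": TCP position; "eef_rot": TCP orientation; "wrist_force": force on the tool from outside, world axes, zero at the start; "torque": the same for the moment, N m; "opening": opening from 0.0 (shut) to 1.0 (fully open); "grasp_force": force on a finger pad.
Only numpy, scipy, OpenCV 4.12 (cv2) and the standard library are available. Lean on these libraries where they do the work, as an engineer would, in place of code of your own. Each camera call takes 0.05 s, during which the arm holds its last target. There are 200 camera calls.

## Working session

There is one attempt and no reset: what is moved stays moved. The work goes in short steps, Python scripts to look and compute and a tool call to move; the robot and the scene stay as the last step left them, time stands still between calls to the robot, and variables do not carry over. Pictures are saved under pics/ and viewed, at most 14 in all, crops included, and the job is handed in when it is done.

Besides the shell and the picture viewer there is one more tool, called after "Call:" by a JSON object that holds its "method" and its "body". carry_out: Moves the arm, as the interface text tells. Its arguments: {"type":"object","properties":{"plan":{"type":"array","items":{"type":"array","items":{"type":"array","items":{"type":"number"}}}}},"required":["plan"]}

```bash
mkdir -p pics; ls; cat > h.py <<'E'
import numpy as np, cv2
from bench import get_obs, camera, hand_in
def cloud(c):
    z=c["z_map"]; K=c["camera_matrix"]; T=c["cam_to_world"]
    v,u=np.mgrid[0:z.shape[0],0:z.shape[1]]
    p=np.stack([(u-K[0,2])/K[0,0]*z,-(v-K[1,2])/K[1,1]*z,-z],-1)
    w=p@T[:3,:3].T+T[:3,3]; w[z==0]=np.nan
    return w
def save(n,img,s=1):
    cv2.imwrite("pics/"+n+".png",cv2.resize(img[:,:,::-1],None,fx=s,fy=s,interpolation=cv2.INTER_CUBIC))
E
python3 - <<'E'
from h import *
print(get_obs())
for n in("top","scene"):
    c=camera(n); save(n+"0",c["pixels"],1.25); np.savez(n+"0.npz",**c); print(n,c["camera_matrix"],c["cam_to_world"].round(3))
E
```

```text
pics
{'time_s': 0.0, 'q': array([ 1.00470907e+00,  1.81515653e-01,  1.60802586e+00,  6.12704512e-05,
        1.35378172e+00, -2.06298276e-01]), 'dq': array([ 3.41736337e-04, -1.64004212e-03, -1.12988410e-05, -1.42180138e-03,
       -1.07188462e-03, -7.48584388e-04]), 'joint_efforts': array([ 6.47948073e-04, -4.44874442e+01, -3.51335442e+01, -3.06671136e-04,
        9.16241639e-03, -7.44918879e-06]), 'eef_pos': array([0.20210724, 0.53772261, 0.23038979]), 'eef_rot': array([-3.53630898e-04,  1.78932215e-01,  9.83861023e-01, -7.90292457e-04]), 'wrist_force': array([-0.20997282, -0.0358627 , -0.98619034]), 'torque': array([ 0.00636639, -0.02734729, -0.03983389]), 'grasp_force': 0.0, 'opening': 0.9984691064046817}
top [[376.16904814   0.         320.41075514]
 [  0.         376.16904814 197.37162261]
 [  0.           0.           1.        ]] [[-0.017  0.999 -0.029  0.49 ]
 [-1.    -0.017 -0.004 -0.044]
 [-0.005  0.029  1.     1.189]
 [ 0.     0.     0.     1.   ]]
scene [[383.33575151   0.         320.59447055]
 [  0.         383.33575151 197.29108363]
 [  0.           0.           1.        ]] [[-0.871 -0.325  0.367  0.922]
 [ 0.49  -0.603  0.629  0.623]
 [ 0.017  0.728  0.685  0.82 ]
 [ 0.     0.     0.     1.   ]]
```

View pics/top0.png

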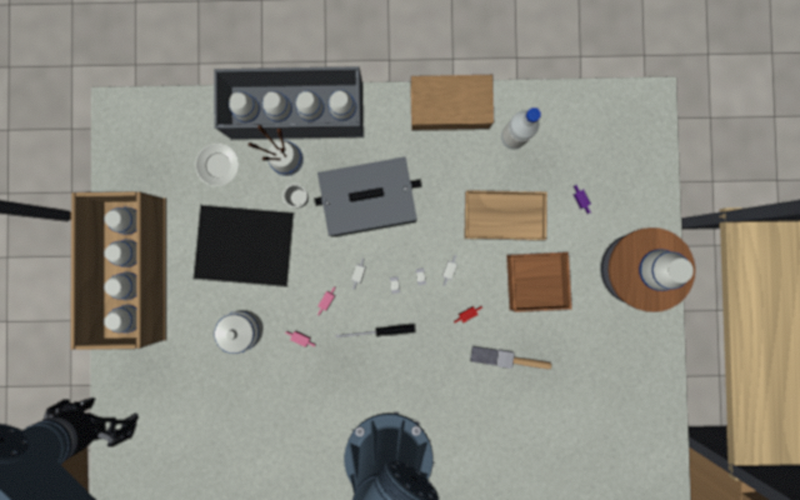

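View pics/scene0.png

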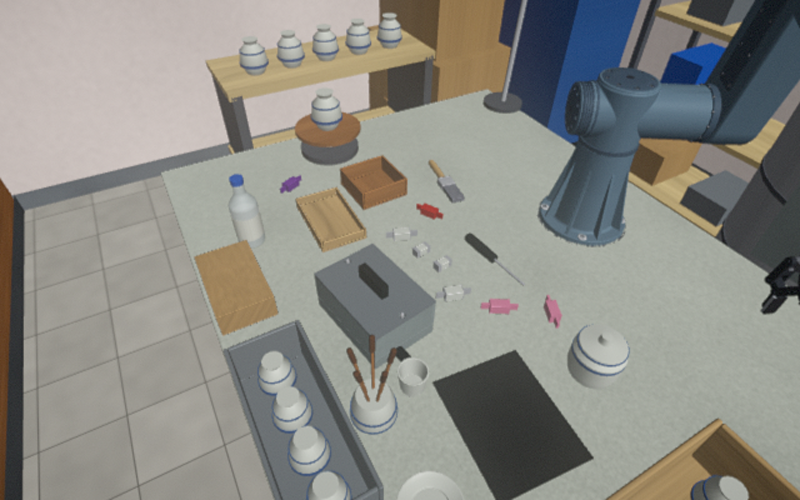

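Top view (shown at 1.25x): the cover is at (367,196), the mat at (244,245), the tray at (505,215) and the bin at (540,281). There are two white bladed fuses at (358,272) and (450,269), and two white stubs at (394,284) and (420,276). The pink (326,300), (301,339), red (468,314) and purple (582,198) ones are look-alikes to leave alone. The paint cup (297,197) and brush pot (285,157) stand beside the cover.

```bash
cat >> h.py <<'E'
def ray(c,uv,h):
    K=c["camera_matrix"];T=c["cam_to_world"]
    uv=np.atleast_2d(uv).astype(float)
    d=np.stack([(uv[:,0]-K[0,2])/K[0,0],-(uv[:,1]-K[1,2])/K[1,1],-np.ones(len(uv))],-1)@T[:3,:3].T
    return T[:3,3]+d*((h-T[2,3])/d[:,2])[:,None]
def rect(c,mask,h,amin=15,amax=1e9):
    """contours of mask -> list of (centre xy, sizes, long-axis angle deg, px)"""
    out=[]
    for k in cv2.findContours(mask.astype(np.uint8),cv2.RETR_EXTERNAL,cv2.CHAIN_APPROX_NONE)[0]:
        a=cv2.contourArea(k)
        if a<amin or a>amax: continue
        w=ray(c,k[:,0,:],h)[:,:2].astype(np.float32)
        (cx,cy),(a1,a2),t=cv2.minAreaRect(w*1000)
        if a1<a2: a1,a2,t=a2,a1,t+90
        out.append((round(cx),round(cy),round(a1),round(a2),round((t+90)%180-90,1),k[:,0].mean(0).round().tolist()))
    return out
E
cat > m.py <<'E'
from h import *
c=dict(np.load("top0.npz")); im=c["pixels"].astype(int); w=cloud(c); hsv=cv2.cvtColor(c["pixels"],cv2.COLOR_RGB2HSV)
H,S,V=[hsv[...,i].astype(int) for i in range(3)]
v,u=np.mgrid[0:400,0:640]
def box(a,b,x,y): return (u>a)&(u<x)&(v>b)&(v<y)
P=lambda n,r:print(n,*r,sep="\n  ")
# cover plate by height; rib by height
z=w[...,2]
P("cover",rect(c,box(240,110,350,200)&(z>.085)&(z<.16),.1,200))
P("rib",rect(c,box(240,110,350,200)&(z>.12)&(z<.16),.134))
P("ribdark",rect(c,box(262,130,325,185)&(V<45),.134))
P("mat",rect(c,box(140,150,245,240)&(V<60),.003,300))
P("tray",rect(c,box(360,140,450,200)&(z>.018),.03,30))
P("bin",rect(c,box(395,190,470,260)&(z>.035),.055,30))
P("white hi",rect(c,box(255,195,385,245)&(z>.01)&(V>190),.02,8))
P("fuse z",rect(c,box(255,195,385,245)&(z>.009),.02,8))
P("pins",rect(c,box(240,110,350,200)&(z>.085)&(S<25)&(V>150),.1,1))
P("cup",rect(c,box(222,140,250,172)&(z>.03),.05))
P("pot",rect(c,box(190,95,245,140)&(z>.03),.1))
P("jar",rect(c,box(160,240,215,290)&(z>.05),.09))
crop=c["pixels"][185:260,225:405]; save("crop0",crop,4)
E
python3 m.py
```

```text
cover
  (642, 37, 210, 151, -80.7, [293.0, 157.0])
rib
  (641, 37, 79, 20, -80.9, [292.0, 155.0])
ribdark
  (641, 36, 75, 17, -79.6, [293.0, 155.0])
mat
  (535, 359, 233, 183, 84.2, [194.0, 196.0])
tray
  (599, -300, 200, 121, 88.5, [405.0, 172.0])
bin
  (434, -374, 144, 140, -88.3, [432.0, 225.0])
white hi
  (395, 150, 33, 15, -27.4, [260.0, 240.0])
  (430, -21, 19, 12, -0.9, [315.0, 228.0])
  (450, -86, 19, 12, -1.0, [336.0, 221.0])
  (461, 70, 32, 17, -19.3, [286.0, 218.0])
  (465, -159, 36, 17, -22.9, [360.0, 216.0])
fuse z
  (404, 142, 57, 25, -31.8, [262.0, 237.0])
  (430, -23, 40, 20, 6.2, [316.0, 227.0])
  (450, -87, 40, 20, 6.1, [336.0, 221.0])
  (459, 68, 77, 25, -19.3, [286.0, 219.0])
  (465, -159, 80, 25, -19.6, [360.0, 216.0])
pins
cup
  (654, 217, 58, 55, 89.0, [236.0, 156.0])
pot
  (756, 258, 155, 118, 89.0, [219.0, 114.0])
jar
  (330, 345, 102, 96, 89.1, [189.0, 266.0])
```

View pics/crop0.png

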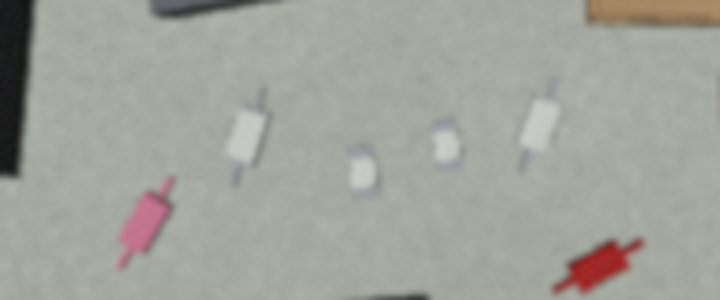

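The crop (4x, origin at pixel 225,185) confirms the white candidates. The bladed fuses are at (247,135) and (540,125), and the stubs (steel caps, no blades) at (363,172) and (446,146). The pink one (145,222) and the red one (598,265) are left alone. I'll start with the cover.

Call:
{"method": "carry_out", "body": {"plan": [[[0.027,-0.031,0,0,0,-0.08,1],[0.054,-0.062,0,0,0,-0.16,1],[0.081,-0.093,0,0,0,-0.24,1],[0.108,-0.124,0,0,0,-0.32,1],[0.135,-0.155,0,0,0,-0.4,1]]]}}

```text
time_s: 0.52
eef_pos: [0.3379, 0.3816, 0.2309]
eef_rot: [-0.0, 0.372, 0.928, -0.0]
wrist_force: [0.7, 0.2, 0.4]
opening: 1.002
grasp_force: 0.0
```

Call:
{"method": "carry_out", "body": {"plan": [[[0.027,-0.031,0,0,0,-0.08,1],[0.054,-0.062,0,0,0,-0.16,1],[0.081,-0.093,0,0,0,-0.24,1],[0.108,-0.124,0,0,0,-0.32,1],[0.135,-0.155,0,0,0,-0.4,1]]]}}

```text
time_s: 0.93
eef_pos: [0.4732, 0.2264, 0.2311]
eef_rot: [-0.0, 0.55, 0.835, -0.0]
wrist_force: [0.8, 1.0, -0.1]
opening: 1.001
grasp_force: 0.0
```

Call:
{"method": "carry_out", "body": {"plan": [[[0.027,-0.031,0,0,0,-0.05,1],[0.054,-0.062,0,0,0,-0.1,1],[0.081,-0.093,0,0,0,-0.15,1],[0.108,-0.124,0,0,0,-0.2,1],[0.135,-0.155,0,0,0,-0.25,1]]]}}

```text
time_s: 1.35
eef_pos: [0.6082, 0.0714, 0.2308]
eef_rot: [-0.0, 0.649, 0.761, -0.0]
wrist_force: [0.1, 0.1, 0.1]
opening: 1.001
grasp_force: 0.0
```

```bash
cat >> h.py <<'E'
from scipy.spatial.transform import Rotation as R
def st():
    o=get_obs(); m=R.from_quat(np.roll(o["eef_rot"],-1)).as_matrix()
    print("t%.2f"%o["time_s"],"p",(o["eef_pos"]*1000).round(1),"yaw(close) %.1f"%np.degrees(np.arctan2(m[1,1],m[0,1])),"z",m[:,2].round(3),"op %.3f"%o["opening"],"gf %.1f"%o["grasp_force"],"F",o["wrist_force"].round(1),"q",o["q"].round(2)); return o
E
python3 - <<'E'
from h import *
o=st()
c=camera("wrist");save("w1",c["pixels"]);np.savez("w1.npz",**c)
w=cloud(c);z=w[...,2]
for a,b,h in((.12,.16,.134),(.09,.16,.1)):print(rect(c,(z>a)&(z<b),h,300))
E
```

```text
t1.35 p [608.2  71.4 230.8] yaw(close) 9.1 z [-0.001  0.    -1.   ] op 1.001 gf 0.0 F [0.1 0.1 0.1] q [-0.08  0.26  1.51  0.    1.37 -0.24]
[(642, 40, 81, 19, -80.7, [355.0, 243.0]), (758, 225, 59, 11, 7.1, [568.0, 27.0])]
[(866, 102, 37, 35, 9.1, [603.0, 204.0]), (643, 38, 210, 150, -80.7, [353.0, 220.0]), (858, 175, 36, 19, -66.0, [630.0, 120.0]), (822, 134, 246, 111, -63.7, [572.0, 127.0])]
```

The chained moves work. The wrist view agrees with the cover centre at (642, 38) mm. Next I descend on the rib and close.

Call:
{"method": "carry_out", "body": {"plan": [[[0.017,-0.016,0,0,0,0,1],[0.034,-0.033,0,0,0,0.003,1],[0.034,-0.033,-0.035,0,0,0.003,1],[0.034,-0.033,-0.065,0,0,0.003,1],[0.034,-0.033,-0.095,0,0,0.003,1]]]}}

```text
time_s: 1.82
eef_pos: [0.6413, 0.0398, 0.1348]
eef_rot: [-0.0, 0.647, 0.762, -0.0]
wrist_force: [-0.3, 0.0, -0.8]
opening: 0.998
grasp_force: 0.0
```

Call:
{"method": "carry_out", "body": {"plan": [[[0,0,-0.02,0,0,0,1],[0,0,-0.03,0,0,0,0.6],[0,0,-0.03,0,0,0,0.2],[0,0,-0.03,0,0,0,0],[0,0,-0.03,0,0,0,0]]]}}

```text
time_s: 2.23
eef_pos: [0.6427, 0.0402, 0.1082]
eef_rot: [0.001, 0.647, 0.763, 0.001]
wrist_force: [0.4, 0.0, 0.0]
opening: 0.451
grasp_force: 0.0
```

Call:
{"method": "carry_out", "body": {"plan": [[[0,0,0,0,0,0,0],[0,0,0,0,0,0,0],[0,0,0,0,0,0,0],[0,0,0,0,0,0,0],[0,0,0,0,0,0,0]]]}}

```text
time_s: 2.65
eef_pos: [0.6428, 0.0401, 0.1086]
eef_rot: [0.001, 0.647, 0.763, 0.001]
wrist_force: [-1.0, 0.3, 7.1]
opening: 0.197
grasp_force: 60.9
```

```bash
python3 -c "
from h import *
st()"
```

```text
t2.65 p [642.8  40.1 108.6] yaw(close) 9.4 z [ 0.004 -0.    -1.   ] op 0.197 gf 60.9 F [-1.   0.3  7.1] q [-0.12  0.45  1.52  0.    1.17 -0.29]
```

Call:
{"method": "carry_out", "body": {"plan": [[[0,0,0.01,0,0,0,0],[0,0,0.02,0,0,0,0],[0,0,0.04,0,0,0,0],[0,0,0.055,0,0,0,0],[0,0,0.06,0,0,0,0]]]}}

```text
time_s: 3.07
eef_pos: [0.6429, 0.0401, 0.1697]
eef_rot: [0.002, 0.647, 0.763, 0.001]
wrist_force: [0.6, -0.8, -2.9]
opening: 0.199
grasp_force: 59.7
```

Call:
{"method": "carry_out", "body": {"plan": [[[-0.01,0,0,0,0,0,0],[-0.03,0.005,0,0,0,0,0],[-0.055,0.015,0,0,0,0,0],[-0.08,0.03,0,0,0,0,0],[-0.1,0.045,0,0,0,0,0]]]}}

```text
time_s: 3.48
eef_pos: [0.5392, 0.0854, 0.1656]
eef_rot: [-0.001, 0.647, 0.762, -0.001]
wrist_force: [0.1, -0.1, -3.0]
opening: 0.196
grasp_force: 59.6
```

Call:
{"method": "carry_out", "body": {"plan": [[[0,0.025,0,0,0,0,0],[0,0.055,0,0,0,0,0],[0,0.09,0,0,0,0,0],[-0.01,0.12,0,0,0,0,0],[-0.01,0.14,0,0,0,0,0]]]}}

```text
time_s: 3.9
eef_pos: [0.5294, 0.2279, 0.1659]
eef_rot: [-0.001, 0.646, 0.763, -0.0]
wrist_force: [0.1, -0.5, -4.2]
opening: 0.199
grasp_force: 59.9
```

```bash
python3 -c "
from h import *
st()
c=camera('top');save('t2',c['pixels'][100:300,120:400],2.5)"
```

```text
t3.90 p [529.4 227.9 165.9] yaw(close) 9.5 z [-0.002  0.001 -1.   ] op 0.199 gf 59.9 F [ 0.1 -0.5 -4.2] q [0.2  0.25 1.66 0.   1.23 0.03]
```

View pics/t2.png

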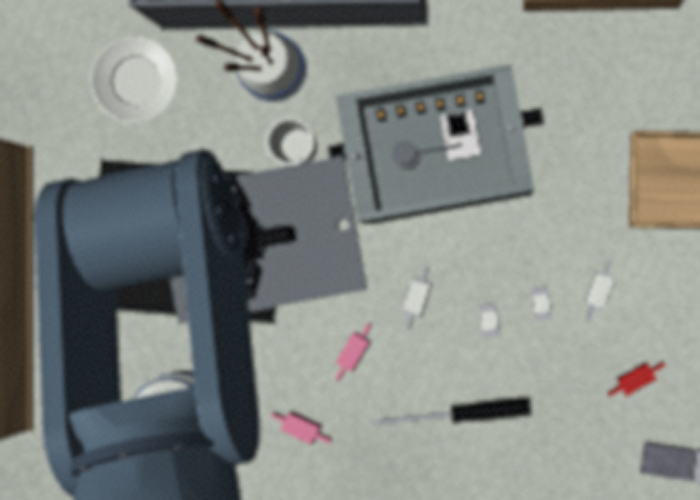

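The cover is held. The open box shows the test button at picture (406,154), which is about pixel (282,162), and the raised black lever at (458,125) on its white plate. Laying the cover on the mat now.

Call:
{"method": "carry_out", "body": {"plan": [[[0,0.03,0,0,0,0,0],[0,0.065,-0.01,0,0,0,0],[0.006,0.1,-0.02,0,0,0,0],[0.006,0.125,-0.035,0,0,0,0],[0.006,0.131,-0.06,0,0,0,0]]]}}

```text
time_s: 4.37
eef_pos: [0.5388, 0.3609, 0.1083]
eef_rot: [0.001, 0.646, 0.764, 0.003]
wrist_force: [0.8, 0.1, -3.1]
opening: 0.201
grasp_force: 60.0
```

Call:
{"method": "carry_out", "body": {"plan": [[[0,0,-0.03,0,0,0,0],[0,0,-0.06,0,0,0,0],[0,0,-0.08,0,0,0,0],[0,0,-0.087,0,0,0,0],[0,0,-0.087,0,0,0,0]]]}}

```text
time_s: 4.78
eef_pos: [0.5361, 0.3555, 0.0185]
eef_rot: [-0.001, 0.647, 0.763, -0.002]
wrist_force: [1.4, 1.0, -2.7]
opening: 0.198
grasp_force: 60.7
```

```bash
python3 -c "
from h import *
st()"
```

```text
t4.78 p [536.1 355.5  18.5] yaw(close) 9.4 z [-0.004 -0.002 -1.   ] op 0.198 gf 60.7 F [ 1.4  1.  -2.7] q [ 0.4   0.58  1.54 -0.    1.02  0.24]
```

Call:
{"method": "carry_out", "body": {"plan": [[[0,0,-0.001,0,0,0,0.4],[0,0,-0.001,0,0,0,0.7],[0,0,-0.001,0,0,0,1],[0,0,-0.001,0,0,0,1],[0,0,-0.001,0,0,0,1]]]}}

```text
time_s: 5.2
eef_pos: [0.5379, 0.3563, 0.0189]
eef_rot: [0.0, 0.647, 0.763, 0.0]
wrist_force: [0.3, -0.4, 0.5]
opening: 0.892
grasp_force: 0.0
```

Call:
{"method": "carry_out", "body": {"plan": [[[0,0,0.01,0,0,0,1],[0,0,0.04,0,0,0,1],[0,0,0.08,0,0,0,1],[0,0,0.12,0,0,0,1],[0,0,0.16,0,0,0,1]]]}}

```text
time_s: 5.62
eef_pos: [0.5371, 0.3561, 0.1807]
eef_rot: [-0.0, 0.647, 0.763, -0.0]
wrist_force: [0.2, 0.7, 0.1]
opening: 0.999
grasp_force: 0.0
```

Call:
{"method": "carry_out", "body": {"plan": [[[-0.01,-0.03,0.02,0,0,0,0.5],[-0.01,-0.07,0.02,0,0,0,0],[-0.01,-0.11,0.02,0,0,0,0],[0,-0.15,0.02,0,0,0,0],[0.01,-0.17,0.02,0,0,0,0]]]}}

```text
time_s: 6.03
eef_pos: [0.5473, 0.1828, 0.1997]
eef_rot: [0.001, 0.647, 0.762, -0.0]
wrist_force: [0.9, -0.2, 0.1]
opening: 0.296
grasp_force: 0.0
```

```bash
cat > m2.py <<'E'
from h import *
st()
c=camera("top");np.savez("t3.npz",**c);w=cloud(c);z=w[...,2]
v,u=np.mgrid[0:400,0:640]
V=c["pixels"].max(-1)
print("cover on mat",rect(c,(u>140)&(u<252)&(v>140)&(v<250)&(z>.02)&(z<.08),.04,20))
m=(u>240)&(u<350)&(v>110)&(v<200)
print("box rim",rect(c,m&(z>.08)&(z<.12),.094,200))
print("box>50",rect(c,m&(z>.05)&(z<.3),.094,200))
C=np.array([.6425,.038]);a=np.radians(9.3);A=np.array([[np.cos(a),np.sin(a)],[-np.sin(a),np.cos(a)]])
print("button/lever z",rect(c,(u>268)&(u<322)&(v>130)&(v<178)&(z>.04)&(z<.088),.056,10))
loc=(w[...,:2]-C)@A.T
ins=(abs(loc[...,0])<.062)&(abs(loc[...,1])<.078)&m
for lo,hi in((.048,.06),(.062,.095)):
    k=ins&(z>lo)&(z<hi); n,l,s,_=cv2.connectedComponentsWithStats(k.astype(np.uint8))
    for i in range(1,n):
        if s[i,4]>4: q=l==i; print(lo,hi,s[i].tolist(),"world",(np.median(w[q],0)*1000).round(),"local",(np.median(loc[q],0)*1000).round(),"min",(loc[q].min(0)*1000).round(),"max",(loc[q].max(0)*1000).round())
save("box3",c["pixels"][120:195,240:350],6)
E
python3 m2.py
```

```text
t6.03 p [547.3 182.8 199.7] yaw(close) 9.3 z [ 0.001 -0.001 -1.   ] op 0.296 gf 0.0 F [ 0.9 -0.2  0.1] q [ 0.12  0.21  1.63 -0.    1.29 -0.04]
cover on mat [(655, 214, 61, 51, 22.0, [237.0, 156.0])]
box rim [(642, 37, 210, 151, -80.7, [293.0, 157.0])]
box>50 [(641, 37, 210, 154, -80.7, [294.0, 157.0])]
button/lever z [(646, 40, 107, 44, -62.0, [295.0, 156.0]), (712, 41, 148, 11, -80.8, [293.0, 136.0])]
0.048 0.06 [302, 149, 8, 5, 19] world [662.   2.  54.] local [ 14. -39.] min [  9. -49.] max [ 22. -26.]
0.048 0.06 [297, 151, 2, 5, 6] world [661.  27.  50.] local [ 17. -14.] min [  9. -15.] max [ 22. -12.]
0.048 0.06 [277, 156, 9, 11, 62] world [635.  78.  56.] local [-1. 39.] min [-14.  28.] max [16. 55.]
0.062 0.095 [299, 145, 8, 8, 50] world [669.  12.  83.] local [ 21. -30.] min [ 14. -42.] max [ 30. -19.]
```

View pics/box3.png

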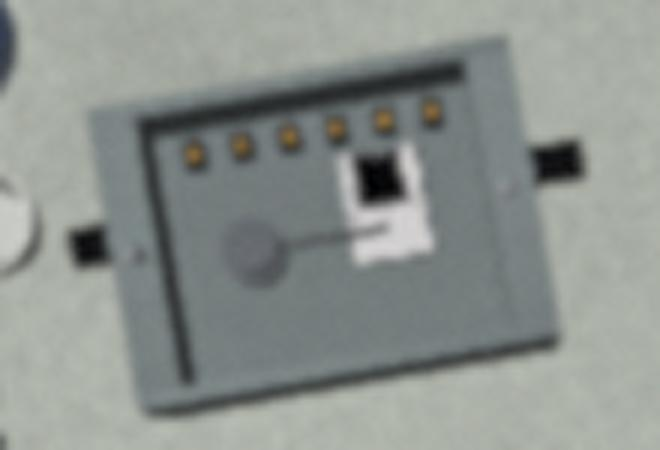

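In this crop (6x, origin 240,120) the button is at (257,252) and the raised lever at (380,180). Depth puts the button at (635, 78) and the lever tip near (669, 12) mm. Pressing the button with shut fingers.

Call:
{"method": "carry_out", "body": {"plan": [[[0.02,-0.025,0,0,0,0,0],[0.045,-0.055,0,0,0,0,0],[0.07,-0.085,0,0,0,0,0],[0.087,-0.105,0,0,0,0,0],[0.087,-0.105,-0.04,0,0,0,0]]]}}

```text
time_s: 6.5
eef_pos: [0.6437, 0.0764, 0.1679]
eef_rot: [0.008, 0.648, 0.761, 0.005]
wrist_force: [1.9, -0.7, 1.5]
opening: -0.002
grasp_force: 0.0
```

Call:
{"method": "carry_out", "body": {"plan": [[[0,0,-0.035,0,0,0,0],[0,0,-0.07,0,0,0,0],[0,0,-0.09,0,0,0,0],[0,0,-0.1,0,0,0,0],[0,0,-0.103,0,0,0,0]]]}}

```text
time_s: 6.92
eef_pos: [0.633, 0.0815, 0.0537]
eef_rot: [-0.001, 0.647, 0.763, -0.001]
wrist_force: [-2.0, 0.2, 2.3]
opening: 0.002
grasp_force: 1.0
```

Call:
{"method": "carry_out", "body": {"plan": [[[0,0,-0.003,0,0,0,0],[0,0,-0.006,0,0,0,0],[0,0,-0.008,0,0,0,0],[0,0,-0.009,0,0,0,0],[0,0,-0.009,0,0,0,0]]]}}

```text
time_s: 7.33
eef_pos: [0.6359, 0.0814, 0.0481]
eef_rot: [0.001, 0.647, 0.763, 0.001]
wrist_force: [-1.4, 1.2, 4.9]
opening: 0.002
grasp_force: 2.5
```

```bash
python3 -c "
from h import *
st()
c=camera('scene');save('s4',c['pixels'][180:300,240:400],4)"
```

```text
t7.33 p [635.9  81.4  48.1] yaw(close) 9.4 z [ 0.003  0.    -1.   ] op 0.002 gf 2.5 F [-1.4  1.2  4.9] q [-0.06  0.53  1.55  0.    1.06 -0.22]
```

View pics/s4.png

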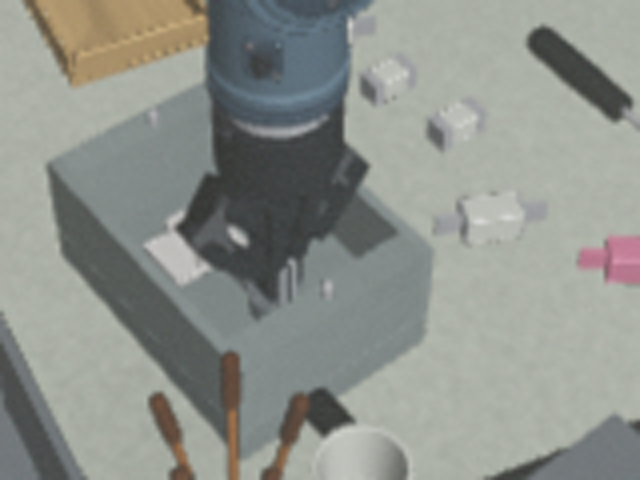

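Pressed about 8 mm. I'll lift off, turn the fingers across the box for the lever, and look.

Call:
{"method": "carry_out", "body": {"plan": [[[0,0,0.03,0,0,0,0],[0,0,0.065,0,0,0.05,0],[0,0,0.1,0,0,0.15,0],[-0.02,0,0.13,0,0,0.27,0.2],[-0.04,0,0.15,0,0,0.39,0.5]]]}}

```text
time_s: 7.8
eef_pos: [0.5965, 0.0809, 0.2008]
eef_rot: [0.003, 0.484, 0.875, 0.001]
wrist_force: [-0.4, -0.5, 0.5]
opening: 0.272
grasp_force: 0.0
```

Call:
{"method": "carry_out", "body": {"plan": [[[-0.02,-0.01,0,0,0,0.12,0.5],[-0.04,-0.02,0,0,0,0.24,0.5],[-0.06,-0.03,0,0,0,0.36,0.5],[-0.08,-0.04,0,0,0,0.48,0.5],[-0.09,-0.05,0,0,0,0.59,0.5]]]}}

```text
time_s: 8.22
eef_pos: [0.5029, 0.031, 0.1967]
eef_rot: [0.0, 0.209, 0.978, -0.0]
wrist_force: [0.2, 0.8, -0.3]
opening: 0.498
grasp_force: 0.0
```

Call:
{"method": "carry_out", "body": {"plan": [[[0,0,0,0,0,0.12,0.5],[0,-0.01,0,0,0,0.24,0.5],[0,-0.02,0,0,0,0.36,0.5],[0,-0.03,0,0,0,0.48,0.5],[0,-0.03,0,0,0,0.59,0.5]]]}}

```text
time_s: 8.63
eef_pos: [0.5051, -0.0004, 0.1971]
eef_rot: [0.001, -0.084, 0.996, -0.001]
wrist_force: [0.3, -0.4, 0.2]
opening: 0.501
grasp_force: 0.0
```

```bash
python3 m2.py; python3 - <<'E'
from h import *
c=camera("wrist");np.savez("w5.npz",**c);save("w5",c["pixels"])
E
```

```text
t8.63 p [ 5.051e+02 -4.000e-01  1.971e+02] yaw(close) 99.6 z [ 0.002 -0.001 -1.   ] op 0.501 gf 0.0 F [ 0.3 -0.4  0.2] q [-0.24  0.06  1.82 -0.    1.27 -1.97]
cover on mat [(537, 350, 85, 19, -80.6, [193.0, 195.0]), (655, 218, 62, 55, 89.0, [236.0, 157.0])]
box rim [(642, 37, 210, 151, -80.7, [296.0, 151.0])]
box>50 [(641, 37, 210, 153, -80.7, [296.0, 152.0])]
button/lever z [(634, 75, 33, 30, -0.8, [282.0, 162.0]), (645, 8, 48, 39, 5.4, [304.0, 156.0]), (712, 41, 148, 11, -81.1, [293.0, 136.0])]
0.048 0.06 [308, 149, 2, 5, 6] world [667.  -7.  50.] local [ 17. -48.] min [  9. -49.] max [ 21. -46.]
0.048 0.06 [300, 151, 9, 11, 65] world [650.   8.  54.] local [  3. -30.] min [-13. -42.] max [ 18. -19.]
0.048 0.06 [277, 156, 10, 11, 65] world [635.  78.  56.] local [-2. 40.] min [-15.  26.] max [15. 55.]
0.062 0.095 [302, 159, 8, 7, 34] world [627.   4.  65.] local [-20. -31.] min [-27. -42.] max [-10. -20.]
```

View pics/w5.png

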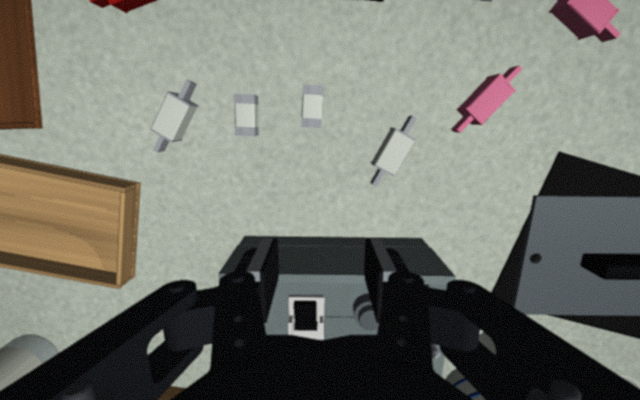

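Wrist view: the lever has dropped (black paddle at (306,314) inside the white plate) and the button is at (368,305). The cover lies on the mat with its rib at (537, 350) mm. I'll straddle the paddle and pinch it.

Call:
{"method": "carry_out", "body": {"plan": [[[0.03,0.001,0,0,0,0,0.5],[0.06,0.003,-0.01,0,0,0,0.5],[0.09,0.005,-0.03,0,0,0,0.5],[0.115,0.005,-0.05,0,0,0,0.5],[0.1245,0.005,-0.07,0,0,0,0.5]]]}}

```text
time_s: 9.15
eef_pos: [0.6325, 0.0064, 0.1262]
eef_rot: [0.002, -0.08, 0.997, -0.0]
wrist_force: [-0.2, -0.1, 0.6]
opening: 0.503
grasp_force: 0.0
```

Call:
{"method": "carry_out", "body": {"plan": [[[0,0,-0.03,0,0,0,0.5],[0,0,-0.06,0,0,0,0.5],[0,0,-0.08,0,0,0,0.5],[0,0,-0.085,0,0,0,0.5],[0,0,-0.085,0,0,0,0.5]]]}}

```text
time_s: 9.57
eef_pos: [0.6274, 0.007, 0.0395]
eef_rot: [-0.002, -0.081, 0.997, 0.001]
wrist_force: [-0.1, 1.0, 0.6]
opening: 0.5
grasp_force: 0.0
```

Call:
{"method": "carry_out", "body": {"plan": [[[0,0,0,0,0,0,0.2],[0,0,0,0,0,0,0],[0,0,0,0,0,0,0],[0,0,0,0,0,0,0],[0,0,0,0,0,0,0]]]}}

```text
time_s: 9.98
eef_pos: [0.6305, 0.005, 0.0434]
eef_rot: [0.002, -0.081, 0.997, -0.001]
wrist_force: [-1.2, -4.6, 4.8]
opening: 0.263
grasp_force: 59.6
```

```bash
python3 -c "
from h import *
st()
import numpy as np
for t in (65,45,25,5,-10,-15,-20):
    a=np.radians(t);b=np.radians(9.3);x=-33*np.sin(a)+33*np.sin(np.radians(65));z=33*np.cos(a)-33*np.cos(np.radians(65))
    print(t,round(x*np.cos(b),1),round(x*np.sin(b),1),round(z,1))"
```

```text
t9.98 p [630.5   5.   43.4] yaw(close) 99.3 z [ 0.004 -0.002 -1.   ] op 0.263 gf 59.6 F [-1.2 -4.6  4.8] q [-0.18  0.52  1.58 -0.    1.04 -1.91]
65 0.0 0.0 0.0
45 6.5 1.1 9.4
25 15.8 2.6 16.0
5 26.7 4.4 18.9
-10 35.2 5.8 18.6
-15 37.9 6.2 17.9
-20 40.7 6.7 17.1
```

Gripped at 24 mm width. Now I follow the arc.

Call:
{"method": "carry_out", "body": {"plan": [[[0.003,0.0005,0.005,0,0,0,0],[0.0065,0.001,0.0095,0,0,0,0],[0.011,0.002,0.013,0,0,0,0],[0.016,0.0025,0.016,0,0,0,0],[0.021,0.0035,0.018,0,0,0,0]]]}}

```text
time_s: 10.4
eef_pos: [0.6436, 0.0073, 0.0561]
eef_rot: [-0.008, -0.081, 0.997, -0.001]
wrist_force: [-16.3, -13.9, -1.6]
opening: 0.268
grasp_force: 60.8
```

Call:
{"method": "carry_out", "body": {"plan": [[[0.006,0.001,0.001,0,0,0,0],[0.011,0.002,0.001,0,0,0,0],[0.015,0.0025,0.0005,0,0,0,0],[0.017,0.003,0,0,0,0,0],[0.018,0.003,0,0,0,0,0]]]}}

```text
time_s: 10.82
eef_pos: [0.6618, 0.0102, 0.0589]
eef_rot: [-0.008, -0.081, 0.997, -0.001]
wrist_force: [-26.1, -11.5, 17.3]
opening: 0.258
grasp_force: 60.0
```

```bash
python3 -c "
from h import *
st()"
```

```text
t10.82 p [661.8  10.2  58.9] yaw(close) 99.3 z [-0.015 -0.003 -1.   ] op 0.258 gf 60.0 F [-26.1 -11.5  17.3] q [-0.16  0.56  1.47 -0.01  1.12 -1.89]
```

Call:
{"method": "carry_out", "body": {"plan": [[[0.002,0,0,0,0,0,0],[0.004,0.001,0,0,0,0,0],[0.006,0.001,0,0,0,0,0],[0.008,0.001,0,0,0,0,0],[0.008,0.001,0,0,0,0,0]]]}}

```text
time_s: 11.23
eef_pos: [0.6727, 0.012, 0.058]
eef_rot: [-0.004, -0.081, 0.997, -0.001]
wrist_force: [-9.3, -7.7, -1.7]
opening: 0.253
grasp_force: 37.8
```

```bash
python3 -c "
from h import *
st()
c=camera('scene');save('s6',c['pixels'][180:300,240:400],4)"
```

```text
t11.23 p [672.7  12.   58. ] yaw(close) 99.3 z [-0.008 -0.002 -1.   ] op 0.253 gf 37.8 F [-9.3 -7.7 -1.7] q [-0.16  0.58  1.45 -0.    1.12 -1.89]
```

View pics/s6.png

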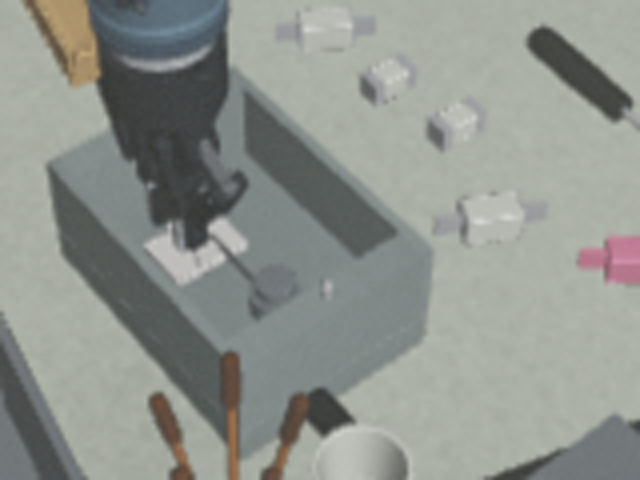

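The paddle is fully back: TCP travelled 42 mm along the arc and the force fell. Releasing.

Call:
{"method": "carry_out", "body": {"plan": [[[0,0,0,0,0,0,0.3],[0,0,0,0,0,0,0.5],[0,0,0,0,0,0,0.5],[0,0,0,0,0,0,0.5],[0,0,0.01,0,0,0,0.5]]]}}

```text
time_s: 11.7
eef_pos: [0.6748, 0.0143, 0.0679]
eef_rot: [-0.001, -0.082, 0.997, 0.001]
wrist_force: [-0.0, 0.2, -0.0]
opening: 0.502
grasp_force: 0.0
```

Call:
{"method": "carry_out", "body": {"plan": [[[0,0,0.02,0,0,0,0.5],[0,0,0.05,0,0,0,0.5],[0,0,0.08,0,0,0,0.5],[-0.03,-0.02,0.11,0,0,-0.1,0.5],[-0.06,-0.04,0.13,0,0,-0.2,0.7]]]}}

```text
time_s: 12.12
eef_pos: [0.6208, -0.0234, 0.2005]
eef_rot: [0.002, 0.019, 1.0, -0.0]
wrist_force: [0.1, -1.2, 1.2]
opening: 0.621
grasp_force: 0.0
```

Call:
{"method": "carry_out", "body": {"plan": [[[-0.03,-0.02,0,0,0,-0.06,1],[-0.06,-0.045,0,0,0,-0.12,1],[-0.085,-0.075,0,0,0,-0.18,1],[-0.105,-0.1,0,0,0,-0.24,1],[-0.12,-0.12,0,0,0,-0.3,1]]]}}

```text
time_s: 12.53
eef_pos: [0.498, -0.1453, 0.1983]
eef_rot: [0.001, 0.169, 0.986, -0.0]
wrist_force: [0.4, -0.7, 0.5]
opening: 1.0
grasp_force: 0.0
```

```bash
python3 m2.py; cat > f.py <<'E'
from h import *
st()
for n in("top","wrist"):
    c=camera(n);z=cloud(c)[...,2];x=cloud(c)[...,0];y=cloud(c)[...,1]
    hs=cv2.cvtColor(c["pixels"],cv2.COLOR_RGB2HSV)
    m=(z>.009)&(z<.03)&(hs[...,1]<60)&(x>.3)&(x<.535)&(y>-.29)&(y<.25)
    for r in rect(c,m,.02,8 if n=="top" else 60):
        if r[2]>25: print(n,r)
E
python3 f.py
```

```text
t12.53 p [ 498.  -145.3  198.3] yaw(close) 70.5 z [ 0.001 -0.001 -1.   ] op 1.000 gf 0.0 F [ 0.4 -0.7  0.5] q [-0.51  0.09  1.78 -0.    1.27 -1.74]
cover on mat [(537, 350, 85, 20, -80.6, [193.0, 195.0]), (655, 218, 62, 55, 89.0, [236.0, 157.0])]
box rim [(642, 37, 210, 151, -80.7, [293.0, 157.0])]
box>50 [(641, 37, 210, 154, -80.7, [294.0, 157.0])]
button/lever z [(634, 75, 33, 30, -0.8, [282.0, 162.0]), (646, 11, 49, 36, -0.9, [303.0, 156.0]), (712, 41, 148, 11, -81.0, [293.0, 136.0])]
0.048 0.06 [307, 149, 3, 5, 7] world [668.  -7.  50.] local [ 18. -47.] min [  9. -49.] max [ 22. -42.]
0.048 0.06 [300, 151, 9, 10, 65] world [652.   9.  54.] local [  4. -31.] min [-12. -42.] max [ 18. -19.]
0.048 0.06 [277, 157, 10, 9, 67] world [635.  76.  55.] local [-2. 39.] min [-14.  25.] max [13. 55.]
0.062 0.095 [302, 160, 8, 6, 32] world [627.   4.  65.] local [-20. -31.] min [-27. -42.] max [-13. -20.]
t12.58 p [ 496.5 -148.1  198.1] yaw(close) 70.2 z [-0.    -0.003 -1.   ] op 0.997 gf 0.0 F [-0.2 -2.4 -0.5] q [-0.52  0.09  1.78 -0.    1.27 -1.74]
top (309, 59, 129, 22, -81.5, [291.0, 266.0])
top (430, -23, 40, 20, 6.2, [316.0, 227.0])
top (444, -154, 31, 22, 7.0, [357.0, 223.0])
top (459, 68, 77, 25, -19.3, [286.0, 219.0])
wrist (465, -159, 79, 25, -21.3, [299.0, 156.0])
wrist (450, -88, 40, 21, 7.8, [360.0, 119.0])
wrist (430, -24, 40, 24, 6.5, [417.0, 77.0])
wrist (459, 67, 79, 32, -18.8, [515.0, 73.0])
```

The lever has dropped again: its top is at local (-20,-31), z 65 mm, so it slipped from the pads before passing vertical. I'll push it up later with shut fingers from the robot side. I'm right above the bladed fuse at (465,-159), so I take that first.

Call:
{"method": "carry_out", "body": {"plan": [[[-0.016,-0.006,-0.03,0,0,0,1],[-0.031,-0.012,-0.065,0,0,0,1],[-0.031,-0.012,-0.1,0,0,0,1],[-0.031,-0.012,-0.135,0,0,0,1],[-0.031,-0.012,-0.16,0,0,0,1]]]}}

```text
time_s: 13.1
eef_pos: [0.4681, -0.1546, 0.0349]
eef_rot: [-0.0, 0.167, 0.986, 0.0]
wrist_force: [-0.7, 0.1, -0.2]
opening: 1.003
grasp_force: 0.0
```

Call:
{"method": "carry_out", "body": {"plan": [[[0,0,-0.015,0,0,0,1],[0,0,-0.026,0,0,0,1],[0,0,-0.032,0,0,0,1],[0,0,-0.032,0,0,0,0.3],[0,0,-0.032,0,0,0,0]]]}}

```text
time_s: 13.52
eef_pos: [0.4693, -0.156, 0.0056]
eef_rot: [0.001, 0.167, 0.986, -0.0]
wrist_force: [0.0, -0.5, -0.3]
opening: 0.748
grasp_force: 0.0
```

Call:
{"method": "carry_out", "body": {"plan": [[[0,0,0,0,0,0,0],[0,0,0,0,0,0,0],[0,0,0,0,0,0,0],[0,0,0,0,0,0,0],[0,0,0,0,0,0,0]]]}}

```text
time_s: 13.93
eef_pos: [0.4694, -0.1567, 0.0062]
eef_rot: [0.001, 0.168, 0.986, -0.0]
wrist_force: [-0.5, 0.6, 6.1]
opening: 0.268
grasp_force: 59.7
```

```bash
python3 -c "
from h import *
st()"
```

```text
t13.93 p [ 469.4 -156.7    6.2] yaw(close) 70.7 z [ 0.002 -0.001 -1.   ] op 0.268 gf 59.7 F [-0.5  0.6  6.1] q [-0.56  0.34  1.94 -0.    0.86 -1.8 ]
```

Call:
{"method": "carry_out", "body": {"plan": [[[0,0,0.03,0,0,0,0],[0,0,0.06,0,0,0,0],[0.02,-0.015,0.08,0,0,0.08,0],[0.045,-0.035,0.08,0,0,0.16,0],[0.075,-0.06,0.08,0,0,0.24,0]]]}}

```text
time_s: 14.35
eef_pos: [0.5446, -0.2163, 0.0872]
eef_rot: [0.001, 0.046, 0.999, -0.001]
wrist_force: [0.1, -0.5, -1.1]
opening: 0.267
grasp_force: 59.3
```

Call:
{"method": "carry_out", "body": {"plan": [[[0.025,-0.015,0,0,0,0.08,0],[0.045,-0.03,0,0,0,0.08,0],[0.055,-0.041,0,0,0,0.08,0],[0.057,-0.041,0,0,0,0.08,0],[0.057,-0.041,-0.03,0,0,0.08,0]]]}}

```text
time_s: 14.77
eef_pos: [0.6049, -0.26, 0.0609]
eef_rot: [0.005, 0.009, 1.0, -0.003]
wrist_force: [1.6, -0.9, -0.4]
opening: 0.267
grasp_force: 59.3
```

Call:
{"method": "carry_out", "body": {"plan": [[[0,0,-0.025,0,0,0,0],[0,0,-0.038,0,0,0,0],[0,0,-0.041,0,0,0,0],[0,0,-0.041,0,0,0,0.3],[0,0,-0.041,0,0,0,0.5]]]}}

```text
time_s: 15.18
eef_pos: [0.6006, -0.257, 0.0148]
eef_rot: [0.0, 0.008, 1.0, -0.0]
wrist_force: [-0.3, -0.9, 0.2]
opening: 0.426
grasp_force: 0.0
```

```bash
python3 -c "
from h import *
st()"
```

```text
t15.18 p [ 600.6 -257.    14.8] yaw(close) 89.0 z [ 0.001 -0.    -1.   ] op 0.426 gf 0.0 F [-0.3 -0.9  0.2] q [-0.59  0.6   1.52  0.    1.02 -2.14]
```

Call:
{"method": "carry_out", "body": {"plan": [[[0,0,0.01,0,0,0,0.5],[0,0,0.04,0,0,0,0.5],[-0.01,0.01,0.07,0,0,0,0.6],[-0.035,0.04,0.075,0,0,0.06,0.6],[-0.06,0.07,0.075,0,0,0.13,0.6]]]}}

```text
time_s: 15.6
eef_pos: [0.5431, -0.189, 0.0944]
eef_rot: [0.004, -0.057, 0.998, -0.003]
wrist_force: [-0.7, 0.1, -0.1]
opening: 0.602
grasp_force: 0.0
```

Call:
{"method": "carry_out", "body": {"plan": [[[-0.025,0.028,0,0,0,0,0.6],[-0.05,0.056,0,0,0,0,0.6],[-0.075,0.084,0,0,0,0,0.6],[-0.09,0.0995,0,0,0,0,0.6],[-0.09,0.0995,-0.03,0,0,0,0.6]]]}}

```text
time_s: 16.02
eef_pos: [0.4521, -0.0863, 0.0648]
eef_rot: [0.005, -0.058, 0.998, -0.002]
wrist_force: [3.1, 0.2, 0.6]
opening: 0.603
grasp_force: 0.0
```

```bash
python3 f.py
```

```text
t16.02 p [452.1 -86.3  64.8] yaw(close) 96.6 z [ 0.01  -0.004 -1.   ] op 0.603 gf 0.0 F [3.1 0.2 0.6] q [-0.45  0.15  2.02  0.    0.96 -2.13]
top (309, 88, 72, 6, -84.6, [280.0, 267.0])
top (320, -26, 91, 25, -85.2, [318.0, 264.0])
top (460, 68, 78, 25, -19.3, [286.0, 219.0])
wrist (455, 67, 72, 38, -18.0, [556.0, 260.0])
wrist (449, -88, 43, 20, 7.2, [318.0, 227.0])
wrist (429, -24, 42, 24, 6.3, [425.0, 208.0])
wrist (332, -40, 65, 6, -85.7, [433.0, 33.0])
wrist (320, 17, 100, 17, -83.5, [527.0, 14.0])
```

Stub confirmed at (450,-88), beneath the fingers. Grasping it.

Call:
{"method": "carry_out", "body": {"plan": [[[0,-0.001,-0.03,0,0,0,0.6],[0,-0.001,-0.05,0,0,0,0.6],[0,-0.001,-0.056,0,0,0,0.6],[0,-0.001,-0.056,0,0,0,0.2],[0,-0.001,-0.056,0,0,0,0]]]}}

```text
time_s: 16.53
eef_pos: [0.4513, -0.0892, 0.004]
eef_rot: [0.0, -0.056, 0.998, -0.0]
wrist_force: [0.2, -0.1, -0.5]
opening: 0.325
grasp_force: 0.0
```

Call:
{"method": "carry_out", "body": {"plan": [[[0,0,0,0,0,0,0],[0,0,0,0,0,0,0],[0,0,0,0,0,0,0],[0,0,0.02,0,0,0,0],[0,0,0.055,0,0,0,0]]]}}

```text
time_s: 16.95
eef_pos: [0.4476, -0.0873, 0.0562]
eef_rot: [-0.003, -0.056, 0.998, 0.002]
wrist_force: [0.6, -0.8, -0.1]
opening: 0.217
grasp_force: 58.8
```

```bash
python3 -c "
from h import *
st()"
```

```text
t16.95 p [447.6 -87.3  56.2] yaw(close) 96.5 z [-0.006  0.003 -1.   ] op 0.217 gf 58.8 F [ 0.6 -0.8 -0.1] q [-0.45  0.17  2.02 -0.    0.95 -2.14]
```

Call:
{"method": "carry_out", "body": {"plan": [[[0,-0.015,0.03,0,0,0,0],[-0.005,-0.05,0.055,0,0,0,0],[-0.01,-0.085,0.055,0,0,0,0],[-0.015,-0.12,0.055,0,0,0,0],[-0.02,-0.155,0.055,0,0,0,0]]]}}

```text
time_s: 17.37
eef_pos: [0.4306, -0.2455, 0.1147]
eef_rot: [0.001, -0.057, 0.998, -0.001]
wrist_force: [0.2, 0.9, -0.3]
opening: 0.213
grasp_force: 58.8
```

Call:
{"method": "carry_out", "body": {"plan": [[[-0.005,-0.035,0,0,0,0,0],[-0.01,-0.07,0,0,0,0,0],[-0.015,-0.105,0,0,0,0,0],[-0.022,-0.131,0,0,0,0,0],[-0.022,-0.131,-0.02,0,0,0,0]]]}}

```text
time_s: 17.78
eef_pos: [0.4093, -0.3828, 0.0978]
eef_rot: [0.003, -0.055, 0.998, -0.005]
wrist_force: [1.1, -0.7, 0.2]
opening: 0.217
grasp_force: 58.9
```

Call:
{"method": "carry_out", "body": {"plan": [[[0,0,-0.03,0,0,0,0],[0,0,-0.06,0,0,0,0],[0,0,-0.071,0,0,0,0],[0,0,-0.071,0,0,0,0.3],[0,0,-0.071,0,0,0,0.5]]]}}

```text
time_s: 18.2
eef_pos: [0.4085, -0.3745, 0.0224]
eef_rot: [-0.0, -0.057, 0.998, 0.0]
wrist_force: [0.1, 0.4, -0.1]
opening: 0.424
grasp_force: 0.0
```

```bash
python3 -c "
from h import *
st()"
```

```text
t18.20 p [ 408.5 -374.5   22.4] yaw(close) 96.5 z [-0.  0. -1.] op 0.424 gf 0.0 F [ 0.1  0.4 -0.1] q [-0.96  0.42  1.79  0.    0.94 -2.64]
```

Call:
{"method": "carry_out", "body": {"plan": [[[0,0,0.02,0,0,0,0.5],[0,0,0.055,0,0,0,0.5],[0,0.01,0.09,0,0,0,0.6],[0,0.05,0.09,0,0,0,0.6],[0,0.09,0.09,0,0,0,0.6]]]}}

```text
time_s: 18.62
eef_pos: [0.411, -0.2875, 0.1177]
eef_rot: [0.004, -0.055, 0.998, -0.004]
wrist_force: [0.5, 0.7, -1.0]
opening: 0.601
grasp_force: 0.0
```

Call:
{"method": "carry_out", "body": {"plan": [[[0.003,0.038,0,0,0,0,0.6],[0.006,0.076,0,0,0,0,0.6],[0.01,0.114,0,0,0,0,0.6],[0.015,0.152,0,0,0,0,0.6],[0.018,0.19,0,0,0,0,0.6]]]}}

```text
time_s: 19.03
eef_pos: [0.428, -0.0935, 0.1148]
eef_rot: [0.003, -0.057, 0.998, -0.001]
wrist_force: [-0.0, -0.2, 0.4]
opening: 0.597
grasp_force: 0.0
```

Call:
{"method": "carry_out", "body": {"plan": [[[0.002,0.035,0,0,0,0,0.6],[0.003,0.06,0,0,0,0,0.6],[0.003,0.07,-0.02,0,0,0,0.6],[0.003,0.07,-0.05,0,0,0,0.6],[0.003,0.07,-0.06,0,0,0,0.6]]]}}

```text
time_s: 19.45
eef_pos: [0.4293, -0.0234, 0.0518]
eef_rot: [0.001, -0.058, 0.998, -0.0]
wrist_force: [-0.6, 0.8, -0.0]
opening: 0.599
grasp_force: 0.0
```

```bash
python3 f.py
```

```text
t19.45 p [429.3 -23.4  51.8] yaw(close) 96.6 z [ 0.001 -0.    -1.   ] op 0.599 gf 0.0 F [-0.6  0.8 -0. ] q [-0.33  0.12  2.09 -0.    0.92 -2.02]
top (316, 20, 128, 25, -86.2, [304.0, 265.0])
top (463, 73, 77, 16, -22.7, [285.0, 218.0])
top (502, 241, 44, 9, -0.5, [230.0, 207.0])
wrist (439, 68, 37, 36, -73.6, [469.0, 266.0])
wrist (429, -22, 43, 20, 6.3, [323.0, 232.0])
wrist (316, 25, 194, 26, -84.9, [395.0, 34.0])
```

Call:
{"method": "carry_out", "body": {"plan": [[[0,0,-0.025,0,0,0,0.6],[0,0,-0.04,0,0,0,0.6],[0,0,-0.046,0,0,0,0.6],[0,0,-0.046,0,0,0,0.2],[0,0,-0.046,0,0,0,0]]]}}

```text
time_s: 19.97
eef_pos: [0.4303, -0.0252, 0.0071]
eef_rot: [0.001, -0.056, 0.998, -0.0]
wrist_force: [0.5, -0.8, 0.7]
opening: 0.324
grasp_force: 0.0
```

Call:
{"method": "carry_out", "body": {"plan": [[[0,0,0,0,0,0,0],[0,0,0,0,0,0,0],[0,0,0,0,0,0,0],[0,0,0.02,0,0,0,0],[0,0,0.055,0,0,0,0]]]}}

```text
time_s: 20.38
eef_pos: [0.4267, -0.0238, 0.0596]
eef_rot: [-0.003, -0.056, 0.998, 0.001]
wrist_force: [1.2, -0.2, -1.0]
opening: 0.215
grasp_force: 58.8
```

```bash
python3 -c "
from h import *
st()"
```

```text
t20.38 p [426.7 -23.8  59.6] yaw(close) 96.5 z [-0.006  0.002 -1.   ] op 0.215 gf 58.8 F [ 1.2 -0.2 -1. ] q [-0.33  0.11  2.09  0.    0.95 -2.02]
```

Call:
{"method": "carry_out", "body": {"plan": [[[0,-0.015,0.03,0,0,0,0],[0.004,-0.05,0.055,0,0,0,0],[0.007,-0.085,0.055,0,0,0,0],[0.01,-0.12,0.055,0,0,0,0],[0.013,-0.155,0.055,0,0,0,0]]]}}

```text
time_s: 20.8
eef_pos: [0.4431, -0.1817, 0.1181]
eef_rot: [0.002, -0.057, 0.998, -0.001]
wrist_force: [0.1, 0.3, -1.2]
opening: 0.214
grasp_force: 58.9
```

Call:
{"method": "carry_out", "body": {"plan": [[[0.004,-0.038,0,0,0,0,0],[0.008,-0.076,0,0,0,0,0],[0.012,-0.114,0,0,0,0,0],[0.015,-0.15,0,0,0,0,0],[0.018,-0.18,0,0,0,0,0]]]}}

```text
time_s: 21.22
eef_pos: [0.4604, -0.3627, 0.1171]
eef_rot: [0.001, -0.056, 0.998, -0.001]
wrist_force: [0.6, 0.2, -0.1]
opening: 0.215
grasp_force: 58.9
```

Call:
{"method": "carry_out", "body": {"plan": [[[0,-0.015,0,0,0,0,0],[0,-0.015,-0.03,0,0,0,0],[0,-0.015,-0.06,0,0,0,0],[0,-0.015,-0.085,0,0,0,0],[0,-0.015,-0.093,0,0,0,0]]]}}

```text
time_s: 21.63
eef_pos: [0.4583, -0.3718, 0.0194]
eef_rot: [-0.002, -0.057, 0.998, 0.003]
wrist_force: [-1.2, 0.5, -0.3]
opening: 0.217
grasp_force: 58.9
```

Call:
{"method": "carry_out", "body": {"plan": [[[0,0,0,0,0,0,0.3],[0,0,0,0,0,0,0.5],[0,0,0,0,0,0,0.5],[0,0,0.03,0,0,0,0.5],[0,0,0.07,0,0,0,0.5]]]}}

```text
time_s: 22.05
eef_pos: [0.459, -0.3727, 0.0921]
eef_rot: [-0.002, -0.057, 0.998, 0.002]
wrist_force: [0.5, 0.1, 0.9]
opening: 0.498
grasp_force: 0.0
```

```bash
python3 -c "
from h import *
st()
c=camera('wrist');save('w7',c['pixels'])"
```

```text
t22.05 p [ 459.  -372.7   92.1] yaw(close) 96.5 z [-0.003  0.004 -1.   ] op 0.498 gf 0.0 F [0.5 0.1 0.9] q [-0.88  0.38  1.66  0.    1.1  -2.57]
```

View pics/w7.png

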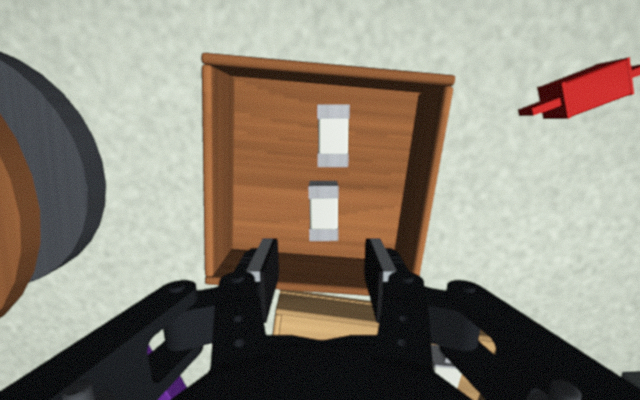

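Both stubs lie in the box, at pixels (333,135) and (324,212). Next is the other bladed fuse at (460,68).

Call:
{"method": "carry_out", "body": {"plan": [[[0,0.02,0.03,0,0,-0.09,0.6],[0,0.055,0.03,0,0,-0.18,0.6],[0,0.092,0.03,0,0,-0.27,0.7],[0,0.13,0.03,0,0,-0.36,0.8],[0,0.168,0.03,0,0,-0.455,0.8]]]}}

```text
time_s: 22.52
eef_pos: [0.4613, -0.2059, 0.1255]
eef_rot: [0.002, 0.173, 0.985, -0.001]
wrist_force: [0.8, 0.3, -0.3]
opening: 0.804
grasp_force: 0.0
```

Call:
{"method": "carry_out", "body": {"plan": [[[0,0.038,0,0,0,0,0.8],[0,0.076,0,0,0,0,0.8],[0,0.114,0,0,0,0,0.8],[0,0.152,0,0,0,0,0.8],[0,0.18,0,0,0,0,0.8]]]}}

```text
time_s: 22.93
eef_pos: [0.4611, -0.0241, 0.1251]
eef_rot: [0.002, 0.17, 0.986, -0.0]
wrist_force: [0.4, -0.2, 0.0]
opening: 0.801
grasp_force: 0.0
```

Call:
{"method": "carry_out", "body": {"plan": [[[0,0.03,0,0,0,0,0.8],[0,0.06,0,0,0,0,0.8],[0,0.08,0,0,0,0,0.8],[0,0.092,-0.02,0,0,0,0.8],[0,0.092,-0.05,0,0,0,0.8]]]}}

```text
time_s: 23.35
eef_pos: [0.4649, 0.0675, 0.0774]
eef_rot: [0.006, 0.168, 0.986, 0.001]
wrist_force: [0.1, 0.1, -1.2]
opening: 0.798
grasp_force: 0.0
```

```bash
python3 f.py
```

```text
t23.35 p [464.9  67.5  77.4] yaw(close) 70.6 z [ 0.012 -0.001 -1.   ] op 0.798 gf 0.0 F [ 0.1  0.1 -1.2] q [-0.11  0.15  2.    0.    0.99 -1.34]
top (308, 105, 38, 6, -82.8, [275.0, 268.0])
top (319, -13, 119, 25, -85.2, [313.0, 264.0])
wrist (513, 239, 29, 8, 9.1, [595.0, 212.0])
wrist (459, 69, 81, 24, -18.2, [323.0, 219.0])
wrist (488, 236, 27, 12, -0.6, [588.0, 176.0])
wrist (318, 38, 29, 10, 70.5, [182.0, 8.0])
wrist (321, -21, 105, 27, -84.9, [94.0, 59.0])
```

Call:
{"method": "carry_out", "body": {"plan": [[[0,0.001,-0.03,0,0,0,0.8],[0,0.001,-0.055,0,0,0,0.8],[0,0.001,-0.066,0,0,0,0.8],[0,0.001,-0.067,0,0,0,0.8],[0,0.001,-0.067,0,0,0,0.2]]]}}

```text
time_s: 23.87
eef_pos: [0.4611, 0.0661, 0.007]
eef_rot: [0.0, 0.17, 0.985, -0.0]
wrist_force: [-0.3, 0.5, 0.6]
opening: 0.679
grasp_force: 0.0
```

Call:
{"method": "carry_out", "body": {"plan": [[[0,0,0,0,0,0,0],[0,0,0,0,0,0,0],[0,0,0,0,0,0,0],[0,0,0,0,0,0,0],[0,0,0,0,0,0,0]]]}}

```text
time_s: 24.28
eef_pos: [0.4619, 0.0663, 0.0077]
eef_rot: [0.002, 0.17, 0.985, 0.0]
wrist_force: [-1.6, 0.1, 7.7]
opening: 0.262
grasp_force: 59.3
```

Call:
{"method": "carry_out", "body": {"plan": [[[0,0,0,0,0,0,0],[0,0,0.02,0,0,0,0],[0,0,0.05,0,0,0,0],[0,-0.03,0.08,0,0,0,0],[0,-0.065,0.08,0,0,0,0]]]}}

```text
time_s: 24.7
eef_pos: [0.4642, 0.0015, 0.0918]
eef_rot: [0.005, 0.168, 0.986, -0.0]
wrist_force: [2.7, -0.5, -1.0]
opening: 0.263
grasp_force: 59.4
```

```bash
python3 -c "
from h import *
st()"
```

```text
t24.70 p [464.2   1.5  91.8] yaw(close) 70.7 z [ 0.01  -0.002 -1.   ] op 0.263 gf 59.4 F [ 2.7 -0.5 -1. ] q [-0.25  0.11  2.    0.    1.02 -1.49]
```

Call:
{"method": "carry_out", "body": {"plan": [[[0.008,-0.037,0,0,0,0.06,0],[0.018,-0.074,0,0,0,0.13,0],[0.03,-0.111,0,0,0,0.2,0],[0.045,-0.147,0,0,0,0.26,0],[0.06,-0.182,0,0,0,0.32,0]]]}}

```text
time_s: 25.12
eef_pos: [0.5207, -0.1827, 0.0868]
eef_rot: [0.001, 0.01, 1.0, -0.0]
wrist_force: [0.1, 0.7, -0.9]
opening: 0.267
grasp_force: 59.4
```

Call:
{"method": "carry_out", "body": {"plan": [[[0.018,-0.036,0,0,0,0,0],[0.036,-0.07,0,0,0,0,0],[0.053,-0.105,0,0,0,0,0],[0.07,-0.135,0,0,0,0,0],[0.078,-0.158,0,0,0,0,0]]]}}

```text
time_s: 25.53
eef_pos: [0.5998, -0.3417, 0.0868]
eef_rot: [0.001, 0.011, 1.0, -0.001]
wrist_force: [0.5, 0.5, -1.1]
opening: 0.265
grasp_force: 59.4
```

Call:
{"method": "carry_out", "body": {"plan": [[[0,-0.003,0,0,0,0,0],[0,-0.003,-0.03,0,0,0,0],[0,-0.003,-0.06,0,0,0,0],[0,-0.003,-0.071,0,0,0,0],[0,-0.003,-0.072,0,0,0,0]]]}}

```text
time_s: 25.95
eef_pos: [0.5971, -0.3403, 0.0129]
eef_rot: [-0.001, 0.011, 1.0, 0.001]
wrist_force: [-0.3, 0.2, -1.6]
opening: 0.268
grasp_force: 61.4
```

Call:
{"method": "carry_out", "body": {"plan": [[[0,0,0,0,0,0,0.3],[0,0,0,0,0,0,0.5],[0,0,0,0,0,0,0.5],[0,0,0.03,0,0,0,0.5],[0,0,0.07,0,0,0,0.5]]]}}

```text
time_s: 26.37
eef_pos: [0.5956, -0.3391, 0.0804]
eef_rot: [-0.003, 0.011, 1.0, 0.003]
wrist_force: [0.5, -0.4, 0.7]
opening: 0.497
grasp_force: 0.0
```

```bash
cat > g.py <<'E'
from h import *
st()
c=camera("top");w=cloud(c);z=w[...,2];x=w[...,0];y=w[...,1]
V=c["pixels"].max(-1);S=cv2.cvtColor(c["pixels"],cv2.COLOR_RGB2HSV)[...,1]
for n,(a,b,p,q) in {"tray":(.54,.66,-.4,-.2),"bin":(.37,.5,-.44,-.31),"bench":(.25,.56,-.29,.25)}.items():
    m=(S<60)&(V>140)&(x>a)&(x<b)&(y>p)&(y<q)&(z<.08)&(z>.012)
    print(n,rect(c,m,.03,6))
E
python3 g.py
```

```text
t26.37 p [ 595.6 -339.1   80.4] yaw(close) 88.8 z [-0.007  0.006 -1.   ] op 0.497 gf 0.0 F [ 0.5 -0.4  0.7] q [-0.69  0.58  1.4   0.    1.17 -2.24]
tray [(594, -254, 77, 22, -1.2, [389.0, 174.0])]
bin []
bench [(312, 76, 93, 6, -84.6, [284.0, 267.0])]
```

Both bladed fuses are in the tray. Back to the lever with shut fingers, lowering into the gap on its robot side.

Call:
{"method": "carry_out", "body": {"plan": [[[0,0.01,0.03,0,0,0.03,0.3],[0,0.035,0.06,0,0,0.06,0],[0,0.075,0.07,0,0,0.1,0],[0,0.115,0.07,0,0,0.14,0],[0,0.155,0.07,0,0,0.183,0]]]}}

```text
time_s: 26.83
eef_pos: [0.5992, -0.1858, 0.1566]
eef_rot: [0.002, -0.081, 0.997, -0.001]
wrist_force: [0.1, -0.3, -0.5]
opening: 0.0
grasp_force: 0.0
```

Call:
{"method": "carry_out", "body": {"plan": [[[0,0.04,0,0,0,0,0],[0,0.08,0,0,0,0,0],[0,0.12,0,0,0,0,0],[0,0.155,0,0,0,0,0],[0,0.185,0,0,0,0,0]]]}}

```text
time_s: 27.25
eef_pos: [0.5983, 0.0012, 0.155]
eef_rot: [0.001, -0.081, 0.997, -0.0]
wrist_force: [1.0, 0.8, 0.1]
opening: -0.001
grasp_force: 0.0
```

Call:
{"method": "carry_out", "body": {"plan": [[[0,0,0,0,0,0,0],[0,0,0,0,0,0,0],[0,0,0,0,0,0,0],[0,0,0,0,0,0,0],[0,0,0,0,0,0,0]]]}}

```text
time_s: 27.67
eef_pos: [0.5985, -0.003, 0.1541]
eef_rot: [0.0, -0.08, 0.997, -0.0]
wrist_force: [-0.3, -1.4, -0.6]
opening: 0.002
grasp_force: 0.0
```

```bash
python3 g.py; python3 m2.py | tail -3
```

```text
t27.67 p [598.5  -3.  154.1] yaw(close) 99.1 z [ 0. -0. -1.] op 0.002 gf 0.0 F [-0.3 -1.4 -0.6] q [-0.2   0.31  1.61 -0.    1.22 -1.93]
tray [(594, -338, 74, 25, -1.4, [417.0, 173.0]), (594, -252, 77, 25, -1.3, [389.0, 174.0])]
bin [(403, -368, 38, 22, 6.7, [428.0, 235.0]), (458, -368, 38, 23, 5.7, [428.0, 217.0])]
bench [(258, -281, 12, 12, 89.1, [401.0, 283.0])]
box rim []
box>50 []
button/lever z []
```

All four fuses are in place. Descending beside the lever.

Call:
{"method": "carry_out", "body": {"plan": [[[0,0.002,-0.03,0,0,0,0],[0,0.002,-0.06,0,0,0,0],[0,0.002,-0.085,0,0,0,0],[0,0.002,-0.1,0,0,0,0],[0,0.002,-0.107,0,0,0,0]]]}}

```text
time_s: 28.18
eef_pos: [0.5963, 0.0001, 0.0439]
eef_rot: [-0.002, -0.08, 0.997, 0.001]
wrist_force: [-0.6, 0.7, -0.7]
opening: 0.0
grasp_force: 0.0
```

Call:
{"method": "carry_out", "body": {"plan": [[[0,0,0,0,0,0,0],[0,0,0,0,0,0,0],[0.003,0,0,0,0,0,0],[0.003,0,0,0,0,0,0],[0.003,0,0,0,0,0,0]]]}}

```text
time_s: 28.6
eef_pos: [0.6026, 0.0002, 0.0484]
eef_rot: [0.001, -0.081, 0.997, -0.0]
wrist_force: [0.2, 1.0, -0.1]
opening: 0.001
grasp_force: 0.0
```

```bash
python3 -c "
from h import *
st()"
```

```text
t28.60 p [6.026e+02 2.000e-01 4.840e+01] yaw(close) 99.2 z [ 0.003 -0.001 -1.   ] op 0.001 gf 0.0 F [ 0.2  1.  -0.1] q [-0.2   0.46  1.66  0.    1.02 -1.93]
```

Call:
{"method": "carry_out", "body": {"plan": [[[0.004,0.0005,0.002,0,0,0,0],[0.008,0.001,0.007,0,0,0,0],[0.013,0.002,0.013,0,0,0,0],[0.018,0.003,0.018,0,0,0,0],[0.023,0.004,0.021,0,0,0,0]]]}}

```text
time_s: 29.02
eef_pos: [0.6204, 0.0037, 0.0687]
eef_rot: [-0.005, -0.081, 0.997, -0.0]
wrist_force: [-7.3, -1.5, 4.4]
opening: 0.003
grasp_force: 3.5
```

Call:
{"method": "carry_out", "body": {"plan": [[[0.005,0.001,0.002,0,0,0,0],[0.01,0.0015,0.003,0,0,0,0],[0.015,0.0025,0.003,0,0,0,0],[0.02,0.003,0.003,0,0,0,0],[0.025,0.004,0.002,0,0,0,0]]]}}

```text
time_s: 29.43
eef_pos: [0.6502, 0.0086, 0.07]
eef_rot: [0.0, -0.081, 0.997, -0.0]
wrist_force: [-0.4, -0.1, -0.7]
opening: -0.001
grasp_force: 0.1
```

Call:
{"method": "carry_out", "body": {"plan": [[[0.001,0,0,0,0,0,0],[0.001,0,0,0,0,0,0],[0.001,0,0,0,0,0,0],[0,0,0,0,0,0,0],[-0.01,-0.0015,0,0,0,0,0]]]}}

```text
time_s: 29.85
eef_pos: [0.6402, 0.007, 0.0701]
eef_rot: [0.001, -0.081, 0.997, -0.0]
wrist_force: [0.2, -0.4, -0.6]
opening: 0.001
grasp_force: 0.0
```

Call:
{"method": "carry_out", "body": {"plan": [[[-0.02,-0.003,0,0,0,0,0],[-0.03,-0.005,0.03,0,0,0,0],[-0.03,-0.005,0.065,0,0,0,0],[-0.05,0.03,0.1,0,0,0,0],[-0.07,0.065,0.12,0,0,-0.1,0]]]}}

```text
time_s: 30.27
eef_pos: [0.577, 0.0594, 0.1858]
eef_rot: [0.002, -0.029, 1.0, -0.0]
wrist_force: [0.8, 0.7, 0.3]
opening: 0.001
grasp_force: 0.0
```

Call:
{"method": "carry_out", "body": {"plan": [[[-0.01,0.035,0,0,0,-0.12,0],[-0.02,0.07,0,0,0,-0.24,0.3],[-0.03,0.11,0,0,0,-0.36,0.6],[-0.035,0.145,0,0,0,-0.48,1],[-0.035,0.17,0,0,0,-0.6,1]]]}}

```text
time_s: 30.68
eef_pos: [0.5389, 0.2335, 0.1829]
eef_rot: [-0.0, 0.268, 0.963, 0.0]
wrist_force: [0.1, -0.9, 0.4]
opening: 0.56
grasp_force: 0.0
```

```bash
python3 m2.py
```

```text
t30.68 p [538.9 233.5 182.9] yaw(close) 58.9 z [-0.     0.001 -1.   ] op 0.560 gf 0.0 F [ 0.1 -0.9  0.4] q [ 0.21  0.25  1.62  0.    1.27 -0.82]
cover on mat [(655, 218, 62, 55, 89.0, [236.0, 157.0])]
box rim [(642, 37, 210, 151, -80.7, [293.0, 157.0])]
box>50 [(641, 37, 210, 154, -80.7, [293.0, 157.0])]
button/lever z [(633, 49, 82, 33, 89.0, [289.0, 160.0]), (667, 11, 37, 30, -79.6, [304.0, 150.0]), (712, 41, 148, 10, -80.6, [293.0, 136.0])]
0.048 0.06 [300, 149, 10, 6, 24] world [661.   7.  51.] local [ 13. -34.] min [  9. -49.] max [ 22. -20.]
0.048 0.06 [277, 157, 9, 10, 60] world [635.  75.  56.] local [-0. 39.] min [-16.  28.] max [11. 54.]
0.062 0.095 [299, 145, 8, 7, 48] world [669.  11.  84.] local [ 22. -31.] min [ 15. -42.] max [ 30. -19.]
```

The lever is up: its tip is back at local (22,-31), z 84 mm, as at the start. Next I fetch the cover.

Call:
{"method": "carry_out", "body": {"plan": [[[0,0.02,0,0,0,-0.12,1],[0,0.045,0,0,0,-0.24,1],[0,0.065,0,0,0,-0.36,1],[0,0.08,0,0,0,-0.48,1],[0,0.085,0,0,0,-0.6,1]]]}}

```text
time_s: 31.15
eef_pos: [0.5402, 0.3177, 0.1826]
eef_rot: [-0.0, 0.54, 0.842, 0.0]
wrist_force: [0.5, -0.4, -0.6]
opening: 1.0
grasp_force: 0.0
```

Call:
{"method": "carry_out", "body": {"plan": [[[0,0,0,0,0,-0.12,1],[0,0,0,0,0,-0.24,1],[0,0,0,0,0,-0.262,1],[0,0,0,0,0,-0.262,1],[0,0,0,0,0,-0.262,1]]]}}

```text
time_s: 31.57
eef_pos: [0.5407, 0.3155, 0.1827]
eef_rot: [-0.0, 0.643, 0.766, -0.0]
wrist_force: [-0.9, 1.0, -0.3]
opening: 0.999
grasp_force: 0.0
```

```bash
cat > cv.py <<'E'
from h import *
st()
for n in("wrist","top"):
    c=camera(n);w=cloud(c);z=w[...,2];x=w[...,0];y=w[...,1]
    V=c["pixels"].max(-1)
    reg=(x>.4)&(x<.65)&(y>.2)&(y<.5)
    print(n,"rib",rect(c,reg&(z>.03)&(z<.055),.043,20))
    print(n,"plate",rect(c,reg&(V>55)&(V<140)&(z<.02)&(z>.004),.009,100))
    if n=="wrist": save("w8",c["pixels"])
E
python3 cv.py
```

```text
t31.57 p [540.7 315.5 182.7] yaw(close) 10.0 z [-0. -0. -1.] op 0.999 gf 0.0 F [-0.9  1.  -0.3] q [ 0.34  0.34  1.52 -0.    1.29  0.16]
wrist rib [(633, 224, 55, 22, 72.4, [395.0, 290.0]), (538, 354, 78, 18, -80.7, [325.0, 149.0])]
wrist plate [(537, 353, 211, 151, -80.5, [325.0, 134.0])]
top rib [(538, 344, 68, 19, -81.5, [195.0, 195.0]), (634, 226, 47, 16, 66.4, [233.0, 163.0])]
top plate [(543, 332, 180, 158, -80.6, [204.0, 196.0])]
```

View pics/w8.png

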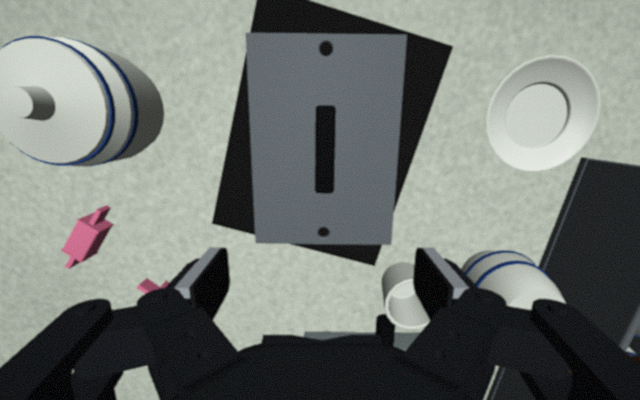

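Wrist view: the cover lies flat on the mat, with its rib at (325,149) and holes at (326,48) and (323,231). Its centre is at (537.5, 354) mm. Gripping it.

Call:
{"method": "carry_out", "body": {"plan": [[[-0.002,0.02,0,0,0,-0.006,1],[-0.003,0.0385,-0.01,0,0,-0.011,1],[-0.003,0.0385,-0.05,0,0,-0.011,1],[-0.003,0.0385,-0.09,0,0,-0.011,1],[-0.003,0.0385,-0.125,0,0,-0.011,1]]]}}

```text
time_s: 32.08
eef_pos: [0.5374, 0.3545, 0.0562]
eef_rot: [0.0, 0.647, 0.762, 0.0]
wrist_force: [-0.2, 0.3, -0.3]
opening: 1.001
grasp_force: 0.0
```

Call:
{"method": "carry_out", "body": {"plan": [[[0,0,-0.025,0,0,0,1],[0,0,-0.037,0,0,0,1],[0,0,-0.038,0,0,0,1],[0,0,-0.038,0,0,0,0.5],[0,0,-0.038,0,0,0,0]]]}}

```text
time_s: 32.5
eef_pos: [0.5394, 0.3549, 0.0219]
eef_rot: [0.001, 0.648, 0.761, 0.002]
wrist_force: [-0.8, -0.2, -0.0]
opening: 0.748
grasp_force: 0.0
```

Call:
{"method": "carry_out", "body": {"plan": [[[0,0,0,0,0,0,0],[0,0,0,0,0,0,0],[0,0,0,0,0,0,0],[0,0,0,0,0,0,0],[0,0,0,0,0,0,0]]]}}

```text
time_s: 32.92
eef_pos: [0.5386, 0.3547, 0.0211]
eef_rot: [0.0, 0.648, 0.761, 0.001]
wrist_force: [-1.0, -0.4, 7.5]
opening: 0.199
grasp_force: 61.2
```

Call:
{"method": "carry_out", "body": {"plan": [[[0,0,0,0,0,0,0],[0,0,0,0,0,0,0],[0,0,0,0,0,0,0],[0,0,0,0,0,0,0],[0,0,0,0,0,0,0]]]}}

```text
time_s: 33.33
eef_pos: [0.5385, 0.3547, 0.0211]
eef_rot: [0.0, 0.648, 0.761, 0.001]
wrist_force: [-0.3, 0.1, 7.0]
opening: 0.198
grasp_force: 61.2
```

```bash
python3 -c "
from h import *
st()"
```

```text
t33.33 p [538.5 354.7  21.1] yaw(close) 9.2 z [ 0.002  0.001 -1.   ] op 0.198 gf 61.2 F [-0.3  0.1  7. ] q [0.4  0.58 1.54 0.   1.02 0.24]
```

Call:
{"method": "carry_out", "body": {"plan": [[[0,0,0.01,0,0,0,0],[0,0,0.03,0,0,0,0],[0,0,0.065,0,0,0,0],[0,0,0.1,0,0,0,0],[0,-0.01,0.135,0,0,0,0]]]}}

```text
time_s: 33.75
eef_pos: [0.5365, 0.3451, 0.1554]
eef_rot: [-0.001, 0.648, 0.762, -0.001]
wrist_force: [0.4, 0.6, -3.2]
opening: 0.198
grasp_force: 59.8
```

Call:
{"method": "carry_out", "body": {"plan": [[[0,-0.025,0.015,0,0,0,0],[0,-0.055,0.015,0,0,0,0],[0,-0.09,0.015,0,0,0,0],[0,-0.125,0.015,0,0,0,0],[0,-0.16,0.015,0,0,0,0]]]}}

```text
time_s: 34.17
eef_pos: [0.5367, 0.183, 0.1696]
eef_rot: [-0.0, 0.648, 0.762, -0.0]
wrist_force: [1.0, -0.5, -3.0]
opening: 0.195
grasp_force: 59.8
```

Call:
{"method": "carry_out", "body": {"plan": [[[0.005,-0.035,0,0,0,0,0],[0.015,-0.065,0,0,0,0,0],[0.035,-0.09,0,0,0,0,0],[0.055,-0.115,0,0,0,0,0],[0.075,-0.13,0,0,0,0,0]]]}}

```text
time_s: 34.58
eef_pos: [0.6128, 0.0515, 0.1696]
eef_rot: [-0.0, 0.649, 0.761, -0.001]
wrist_force: [0.2, 1.1, -3.5]
opening: 0.192
grasp_force: 59.8
```

Call:
{"method": "carry_out", "body": {"plan": [[[0.015,-0.007,0,0,0,0,0],[0.025,-0.013,0,0,0,0,0],[0.03,-0.016,0,0,0,0,0],[0.03,-0.016,0,0,0,0,0],[0.03,-0.016,0,0,0,0,0]]]}}

```text
time_s: 35.0
eef_pos: [0.6419, 0.0386, 0.1691]
eef_rot: [-0.001, 0.648, 0.761, -0.0]
wrist_force: [-0.4, -0.2, -4.2]
opening: 0.196
grasp_force: 59.8
```

```bash
python3 - <<'E'
from h import *
st()
c=camera("top");w=cloud(c);z=w[...,2];x=w[...,0];y=w[...,1]
v,u=np.mgrid[0:400,0:640]
print(rect(c,(x>.5)&(x<.76)&(y>-.12)&(y<.2)&(z>.13)&(z<.18),.156,200))
save("t9",c["pixels"][100:220,220:380],4)
E
```

```text
t35.00 p [641.9  38.6 169.1] yaw(close) 9.2 z [-0.002  0.    -1.   ] op 0.196 gf 59.8 F [-0.4 -0.2 -4.2] q [-0.12  0.39  1.48  0.    1.28 -0.28]
[(610, 93, 106, 91, 9.3, [270.0, 169.0]), (652, -25, 151, 83, 8.5, [318.0, 153.0])]
```

View pics/t9.png

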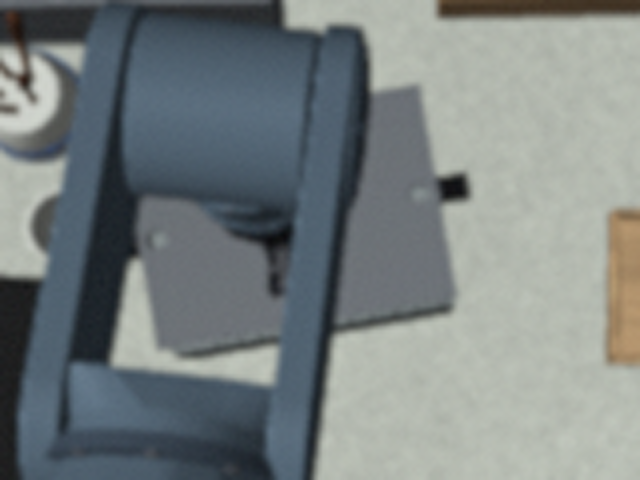

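The cover hangs level over the box, with holes at (158,239) and (423,193) in the crop and its edge within about 1 mm of the seated line. Lowering slowly.

Call:
{"method": "carry_out", "body": {"plan": [[[0.001,0,-0.01,0,0,0,0],[0.001,0,-0.02,0,0,0,0],[0.001,0,-0.03,0,0,0,0],[0.001,0,-0.037,0,0,0,0],[0.001,0,-0.041,0,0,0,0]]]}}

```text
time_s: 35.47
eef_pos: [0.6423, 0.0387, 0.1263]
eef_rot: [-0.001, 0.648, 0.761, -0.001]
wrist_force: [0.2, -0.0, -3.1]
opening: 0.197
grasp_force: 59.9
```

Call:
{"method": "carry_out", "body": {"plan": [[[0,0,-0.003,0,0,0,0],[0,0,-0.006,0,0,0,0],[0,0,-0.009,0,0,0,0],[0,0,-0.012,0,0,0,0],[0,0,-0.014,0,0,0,0]]]}}

```text
time_s: 35.88
eef_pos: [0.6438, 0.0383, 0.1145]
eef_rot: [0.0, 0.648, 0.761, 0.0]
wrist_force: [0.1, 1.0, -3.0]
opening: 0.198
grasp_force: 59.9
```

```bash
python3 -c "
from h import *
st()"
```

```text
t35.88 p [643.8  38.3 114.5] yaw(close) 9.2 z [ 0. -0. -1.] op 0.198 gf 59.9 F [ 0.1  1.  -3. ] q [-0.12  0.45  1.51  0.    1.18 -0.28]
```

It is on the pins with no resistance. Down the last 3 mm, release, and retreat.

Call:
{"method": "carry_out", "body": {"plan": [[[0,0,-0.001,0,0,0,0],[0,0,-0.002,0,0,0,0],[0,0,-0.0025,0,0,0,0],[0,0,-0.0025,0,0,0,0],[0,0,-0.0025,0,0,0,0.3]]]}}

```text
time_s: 36.3
eef_pos: [0.6441, 0.0382, 0.1127]
eef_rot: [0.0, 0.648, 0.761, 0.0]
wrist_force: [0.3, 0.7, 0.5]
opening: 0.293
grasp_force: 0.0
```

Call:
{"method": "carry_out", "body": {"plan": [[[0,0,0,0,0,0,0.6],[0,0,0,0,0,0,1],[0,0,0,0,0,0,1],[0,0,0.01,0,0,0,1],[0,0,0.03,0,0,0,1]]]}}

```text
time_s: 36.72
eef_pos: [0.6418, 0.0385, 0.1403]
eef_rot: [-0.002, 0.648, 0.761, -0.001]
wrist_force: [-0.2, -0.1, 1.3]
opening: 0.98
grasp_force: 0.0
```

Call:
{"method": "carry_out", "body": {"plan": [[[0,0,0.03,0,0,0,1],[0,0,0.07,0,0,0,1],[-0.03,0,0.1,0,0,0,1],[-0.07,0,0.11,0,0,0,1],[-0.11,0,0.11,0,0,0,1]]]}}

```text
time_s: 37.13
eef_pos: [0.535, 0.0379, 0.2571]
eef_rot: [0.004, 0.648, 0.761, 0.002]
wrist_force: [-0.3, -0.8, 0.6]
opening: 0.998
grasp_force: 0.0
```

Call:
{"method": "carry_out", "body": {"plan": [[[-0.04,0,0,0,0,0,1],[-0.08,0,0,0,0,0,1],[-0.12,0,0,0,0,0,1],[-0.14,0,0,0,0,0,1],[-0.14,0,0,0,0,0,1]]]}}

```text
time_s: 37.55
eef_pos: [0.3906, 0.0388, 0.2529]
eef_rot: [0.0, 0.648, 0.761, 0.0]
wrist_force: [-0.3, -0.5, -1.0]
opening: 1.0
grasp_force: 0.0
```

```bash
python3 g.py; python3 - <<'E'
from h import *
c=camera("top");w=cloud(c);z=w[...,2];x=w[...,0];y=w[...,1]
m=(x>.5)&(x<.76)&(y>-.12)&(y<.2)
print(rect(c,m&(z>.085)&(z<.16),.1,200))
k=m&(z>.09)&(z<.112); A=np.c_[x[k],y[k],np.ones(k.sum())]; s=np.linalg.lstsq(A,z[k],rcond=None)[0]; print("tilt",s[:2],"mean z",z[k].mean(), "std",(z[k]-A@s).std())
c=camera("scene");save("s10",c["pixels"][100:340,220:460],2.4)
E
```

```text
t37.55 p [390.6  38.8 252.9] yaw(close) 9.2 z [ 0.001 -0.    -1.   ] op 1.000 gf 0.0 F [-0.3 -0.5 -1. ] q [-0.21 -0.28  2.   -0.    1.42 -0.37]
tray [(594, -338, 74, 25, -1.4, [417.0, 173.0]), (594, -254, 77, 22, -1.2, [390.0, 173.0])]
bin [(403, -367, 38, 23, 6.7, [428.0, 235.0]), (458, -368, 38, 24, 5.7, [428.0, 217.0])]
bench [(258, -281, 12, 12, 89.1, [401.0, 283.0])]
[(643, 37, 210, 152, -80.8, [293.0, 156.0])]
tilt [0.00319389 0.00136283] mean z 0.09995419445396464 std 0.0021964473705100088
```

View pics/s10.png

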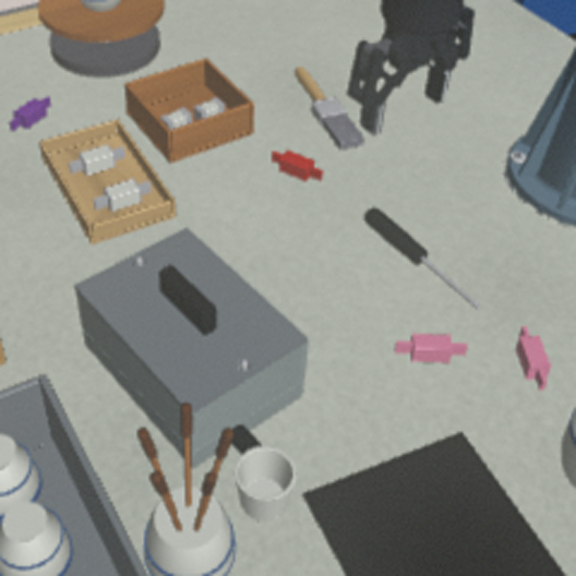

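The cover is flush: its top is at 0.100 m, it is level, and both pins show at (140,262) and (244,365). Two bladed fuses are in the tray at (100,160) and (122,195), and two stubs in the box at (177,118) and (210,107). The bystanders are standing and the arm is clear.

```bash
python3 -c "
from bench import hand_in
print(hand_in())"
```

```text
the job is handed in; nothing more can be done
None
```

The job is handed in, though no verdict came back. The cover is seated flush on its pins, the lever stayed up on the second try (the first slipped and it dropped again), both bladed fuses are in the tray, both stubs are in the box, and the jar, brush pot and paint cup were left standing.

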